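Dry layout of a power supply on its chassis plate

TASK

Lay out the power-supply parts upright in a row on the chassis plate, each centred on its scribed cross: the transformer on the cross next to the input terminal strip, the insulating pad on the cross next to the output posts with the heat sink centred on top of it (fins up), and the capacitor on the middle cross, between them. Turn the transformer, the pad and the heat sink so that their long sides run along the row (the transformer's two yellow ends then look along it). Leave the spare knob and the relay where they lie.

Things in the scene. Friction and masses are not known exactly. Their poses are not given: they have to be found in the camera images.
- chassis_plate: Bare aluminium chassis plate with its edges folded down, like a closed shallow box, fixed on the bench: 130 (its x) x 330 (its y) x 28 mm high, flat top, a screw at each corner. Origin: centre of its underside; z up. Its y axis is the row: along this centre line a line is scribed, with three dark crosses on it, at y = -80, 0 and +80 mm of the plate. Its top is 28 mm above the bench.
- input_strip: Input terminal strip, fixed on the chassis plate at one end of the row (which end varies): black barrier strip with three brass screws, 60 (its x, across the row) x 22 (along the row) x 20 mm high. Origin: centre of its underside, on the plate's centre line 138 mm from the plate's centre, so 58 mm from the nearest cross.
- output_posts: Output posts, fixed on the chassis plate at the other end of the row: two upright round steel binding posts on a grey foot, 44 (across the row) x 22 (along the row) x 30 mm high. Origin: centre of its underside, on the plate's centre line 138 mm from the plate's centre, so 58 mm from the nearest cross.
- transformer_mid (a point): Mains transformer, loose, 0.3 kg: grey steel core 36 (x) x 44 (y) x 36 mm high on a 2 mm plate 36 x 62 mm whose tabs stick out at both y ends (hardly seen on the bench); a yellow patch of winding on each y end; four thin pins on top, in a row along y, up to 43 mm. Grip the core across x. This point: on its upright axis, 18 mm above its underside; y its long side, z up.
- capacitor_mid (a point): Capacitor, loose, 0.05 kg: upright blue can, 30 mm diameter, 46 mm high. This point: on its axis, 23 mm above its underside; z up.
- heat_sink_mid (a point): Heat sink, loose, 0.09 kg: bare aluminium, 36 (x) x 50 (y) x 24 mm high, a 4 mm base with upright fins that run along x. Can be gripped across x (36 mm, on the ends of the fins) or across y (50 mm). This point: its centre, 12 mm above its underside; x, y along its sides (y the long side), z up.
- insulating_pad_mid (a point): Insulating pad, loose, 0.06 kg: flat dark brown board 44 (x) x 62 (y) x 8 mm with a small dark hole at each corner. Grip it by its edges across x (44 mm). This point: its centre, 4 mm above its underside; x, y along its sides (y the long side), z up.
- relay_mid (a point): Relay, loose bystander among the parts: light blue block 12 (x) x 29 (y) x 18 mm high. This point: its centre; z up.
- knob_mid (a point): Spare knob, loose bystander between the parts and the plate: black round control knob, 22 mm diameter, 14 mm high. This point: its centre; z up.
There are look-alikes about, which are no part of the job. Leave any pink or purple look-alike of the part that bears capacitor_mid alone.

How it is judged:
By the outcome, as a careful person would: the job done as asked, in the order asked, and still so for the second after the job is handed in, with the robot touching nothing.
It also fails if it takes over 99 s, if anything falls off the work surface, if the arm or the gripper's body presses on something with over 40 N, if the wrist force passes 120 N, or if a joint passes its speed limit or range.

ROBOT

A 6-joint arm with a two-finger parallel gripper is mounted at the origin on a cart in front of the work surface, level with it; the furniture and walls round the work are solid. World frame = base frame: x ahead of the robot, y to its left, z up, the work surface at z = 0. Lengths are in mm, angles in rad, forces in N, time in s.
With the tool pointing down it reaches from about 375 to 900 mm from the base axis. Payload 3.1 kg.
Tool frame: the origin (TCP) lies midway between the tips of the shut fingers; the grasp point (between the pads) lies 19 mm behind it; z points along the fingers, x is the direction in which the jaws open and shut, and the axes are right-handed (so a half turn about z gives the same grasp; the last joint's range is limited). The gripper opens to 85 mm and grips with 20 to 120 N. Pads are 22 mm wide; open, the fingers measure 114 mm over their backs; the gripper's body (76 mm by 85 mm) begins 54 mm behind the grasp point. The pads swing forward as they close: fully open they stand 13 mm farther back than shut.
Start: joints at [-1.494, 0.527, 1.433, -0, 1.181, -0.178], TCP at [157.557, -604.791, 231.31] pointing down, gripper open.
Joint ranges: [-3.08, 3.08], [-0.75, 2.2], [0.22, 2.44], [-1.43, 4.57], [0, 2.65], [-2.85, 2.85]. Speed limits (rad/s): [2.79, 2.79, 3.14, 3.14, 3.14, 3.14].

INTERFACE

Orientations are given as a unit quaternion [w, x, y, z].
In Python, from station import bot, eyes, job gives the robot as it stands. The module is installed in compiled form; this text tells all that it offers.
- The arm moves only by the tool send_rows, never from a script. Its argument "commands" is a list of rows, each an object of numbers: "jaw": the finger opening in m, from 0 to 0.0854; "x", "y", "z": the shift along the tool's x, y, z in m; "wx", "wy", "wz": the turn, a rotation vector about the tool's x, y, z in degrees. In form: [{"jaw": .., "x": .., "y": .., "z": .., "wx": .., "wy": .., "wz": ..}, ...]. A call has 1 to 12 rows; each row shifts and turns the commanded pose from where the row before left it, along the tool's axes as they then stand; what a row does not reach is not made up. A row lasts 1/10 s, in which the tool goes at most 50 mm and 8.59 degrees, less where a joint would pass 70% of its speed; a pose out of reach is approached as far as the arm can. A call with a gripper value outside its range is refused whole. The fingers move at their own pace and stop on an object; the grip force is fixed at half the most. Time passes only in rows, so rows that do not move let the fingers close. It gives the time, the measured TCP pose, the force and the opening at its end, in the units of the state.
- bot.get_obs(): the state, without advancing time (a new reading comes with each control period).
- eyes.read_camera(name): name is "side" or "top" or "wrist"; returns the picture (420x560x3 uint8, red, green, blue); there is no depth.
- eyes.camera_model(name): a dict with "fx", "fy", "cx", "cy" (pixels), "extrinsics" (4x4, takes a point from world to camera coordinates). Camera axes: x right, y up, looking along -z (the intrinsics and any distortion apply to the point x, -y, -z); pixel columns grow to the right and rows downward; lengths in mm; the calibration is good to about 2 mm. The wrist camera is an equidistant fisheye: a pixel r from the principal point sees the ray r / f radians off the axis. A picture is of the moment at which its call begins: read the wrist's pose just before it. camera_model takes no time and is no camera call; for the wrist camera it gives the pose at the moment of the call.
- job.close_job(): hands the job in, once; it reports no verdict.
The state is a dict: "t": time; "qpos": joint angles; "qvel": joint speeds; "tau": joint torques, N m; "eef_pos": TCP position; "ee_rot": TCP orientation; "force": force on the tool from outside, world axes, zero at the start; "ft_torque": the same for the moment, N m; "grip_width": opening from 0.0 (shut) to 1.0 (fully open).
Only numpy, scipy, OpenCV 4.12 (cv2) and the standard library are available. Lean on these libraries where they do the work, as an engineer would, in place of code of your own. Each camera call takes 0.05 s, during which the arm holds its last target.

## Working session

There is one attempt and no reset: what is moved stays moved. The work goes in short steps, Python scripts to look and compute and a tool call to move; the robot and the scene stay as the last step left them, time stands still between calls to the robot, and variables do not carry over. Pictures are saved under pics/ and viewed, and the job is handed in when it is done.

Besides the shell and the picture viewer there is one more tool, called in YAML: its name, and indented under it one key for each argument. send_rows: Moves the arm, as the interface text tells. Its arguments: {"type":"object","properties":{"commands":{"type":"array"}},"required":["commands"]}

```bash
mkdir -p pics
cat > h.py <<'E'
import numpy as np, cv2
from station import bot, eyes, job
def snap(n,f):
    im=eyes.read_camera(n); cv2.imwrite('pics/'+f,im[:,:,::-1]); return im
E
python3 - <<'E'
from h import *
np.set_printoptions(precision=4,suppress=True)
o=bot.get_obs(); print(o)
for n in ('top','side'):
    m=eyes.camera_model(n); print(n,m); 
    im=snap(n,n+'0.png')
E
```

```text
{'t': 0.0, 'qpos': array([-1.4945,  0.5284,  1.4339,  0.    ,  1.1814, -0.1785]), 'qvel': array([ 0.0013, -0.0017, -0.0004, -0.0003, -0.001 ,  0.0002]), 'tau': array([  0.0001, -44.2349, -17.8026,  -0.0004,   0.0084,  -0.    ]), 'eef_pos': array([ 157.5221, -604.0956,  230.3569]), 'ee_rot': array([-0.0008,  0.7912, -0.6115, -0.0007]), 'force': array([ 0.0931, -0.0484, -0.1875]), 'ft_torque': array([ 0.0114, -0.0007, -0.0049]), 'grip_width': 1.0046472619468976}
top {'fx': 451.1983753894558, 'fy': 451.1983753894558, 'cx': 278.59595882209567, 'cy': 202.14973675841296, 'extrinsics': array([[    0.0198,    -0.9998,    -0.0078,    10.4517],
       [    0.9864,     0.0183,     0.163 ,  -541.7215],
       [   -0.1629,    -0.0109,     0.9866, -1084.6586],
       [    0.    ,     0.    ,     0.    ,     1.    ]])}
side {'fx': 523.973765683205, 'fy': 523.973765683205, 'cx': 281.01702509281733, 'cy': 213.29437944223977, 'extrinsics': array([[    0.9999,    -0.0094,     0.0088,  -556.4091],
       [   -0.0017,     0.5826,     0.8128,   -27.915 ],
       [   -0.0128,    -0.8127,     0.5825, -1272.3452],
       [    0.    ,     0.    ,     0.    ,     1.    ]])}
```

View pics/top0.png

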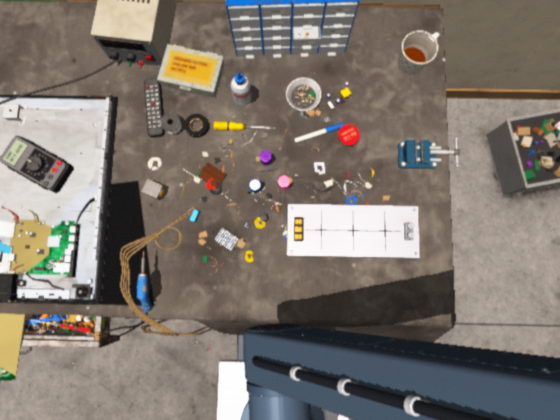

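View pics/side0.png

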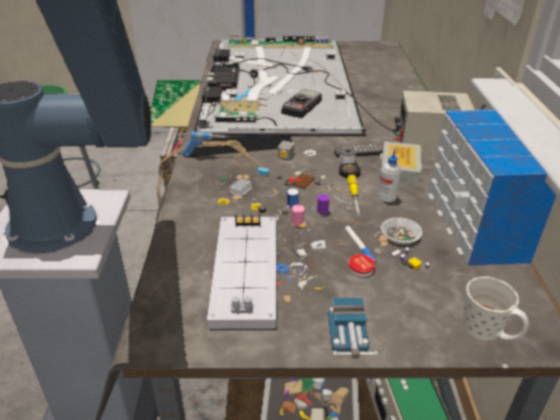

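Run:
```python
import cv2
a=cv2.imread('pics/top0.png'); 
cv2.imwrite('pics/c1.png',cv2.resize(a[140:272,135:295],None,fx=5,fy=4.5,interpolation=cv2.INTER_CUBIC)[:, :800])
b=cv2.imread('pics/side0.png')
cv2.imwrite('pics/c2.png',cv2.resize(b[130:250,210:370],None,fx=5,fy=5,interpolation=cv2.INTER_CUBIC))
cv2.imwrite('pics/c3.png',cv2.resize(a[195:265,275:430],None,fx=5,fy=5,interpolation=cv2.INTER_CUBIC))
```

```text
(no output)
```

View pics/c1.png

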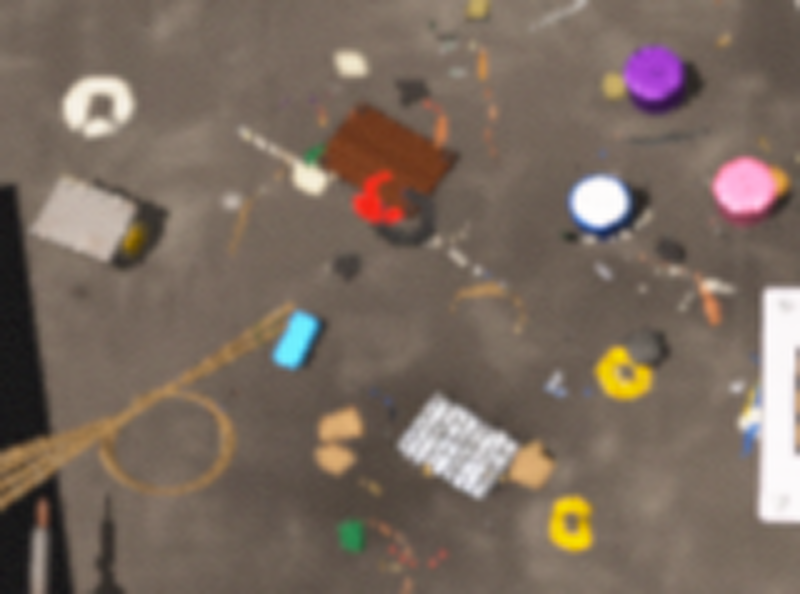

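View pics/c2.png

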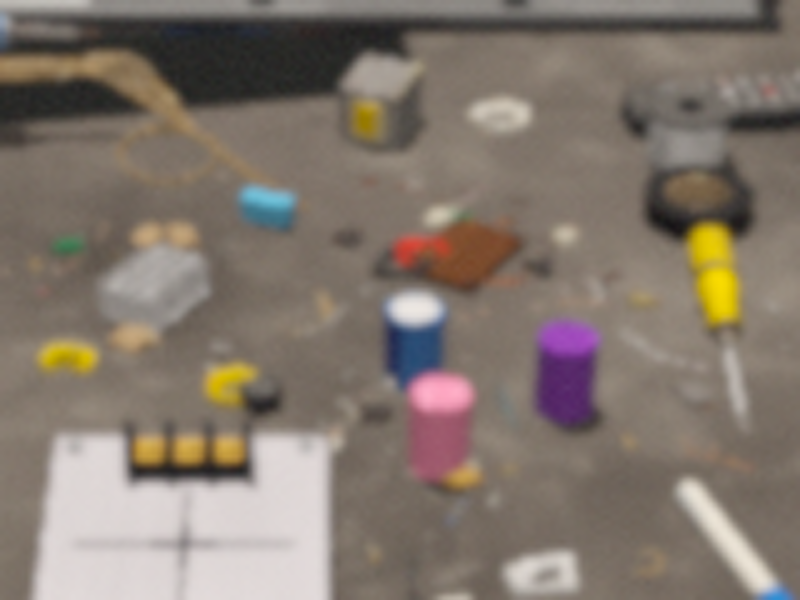

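View pics/c3.png

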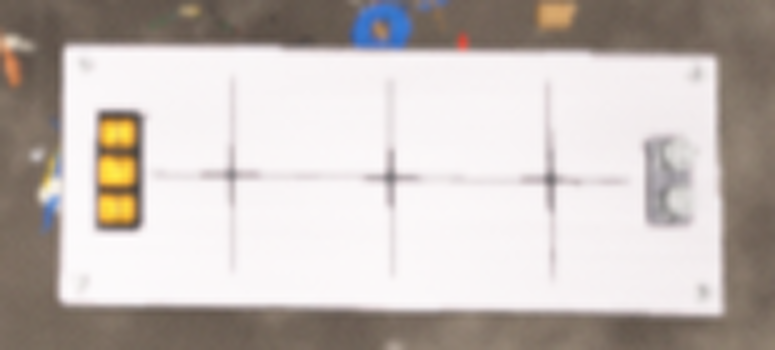

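```bash
cat >> h.py <<'E'
def ray(m,u,v,fish=False):
    E=np.array(m['extrinsics']); R=E[:3,:3]; t=E[:3,3]
    a=(u-m['cx'])/m['fx']; b=(v-m['cy'])/m['fy']
    if fish:
        r=np.hypot(a,b); s=np.sin(r)/r if r>1e-9 else 1.
        d=np.array([a*s,-b*s,-np.cos(r)])
    else: d=np.array([a,-b,-1.])
    return -R.T@t, R.T@d
def onz(m,u,v,z,fish=False):
    c,d=ray(m,u,v,fish); return (c+d*(z-c[2])/d[2])[:2]
def proj(m,P,fish=False):
    E=np.array(m['extrinsics']); p=E[:3,:3]@np.array(P,float)+E[:3,3]
    x,y,z=p[0],-p[1],-p[2]
    if fish:
        r=np.hypot(x,y); th=np.arctan2(r,z); return m['cx']+m['fx']*th*x/r, m['cy']+m['fy']*th*y/r
    return m['cx']+m['fx']*x/z, m['cy']+m['fy']*y/z
E
python3 - <<'E'
from h import *
np.set_printoptions(precision=1,suppress=True)
m=eyes.camera_model('top'); s=eyes.camera_model('side')
f=lambda x,y,z: onz(m,135+x/5,140+y/4.5,z)
for n,x,y,z in [('trafo',87,218,36),('t1',65,178,36),('t2',138,205,36),('t3',110,262,36),('t4',30,232,36),('p1',365,102,8),('p2',458,157,8),('p4',320,165,8),('hs',460,445,24),('h1',437,393,24),('h2',523,445,24),('h3',480,500,24),('h4',397,445,24),('cap',600,203,46),('relay',297,340,18),('knob',648,348,14),('black',410,215,5)]:
    print(n,f(x,y,z))
for x,y in [(232,175),(391,178),(550,181),(63,45),(717,57),(724,314),(60,302)]: print(onz(m,275+x/5,195+y/5,28))
g=lambda x,y,z: onz(s,210+x/5,130+y/5,z)
print('side'); print(g(185,545,28),g(415,308,46),g(262,395,14),g(442,390,46))
print(eyes.camera_model('wrist'))
E
```

```text
trafo [572.2 342.1]
t1 [595.  354.9]
t2 [580.1 316.7]
t3 [547.2 328.8]
t4 [563.6 370.6]
p1 [649.1 208.7]
p2 [617.1 158.5]
p4 [611.1 230.5]
hs [448.7 149.1]
h1 [477.7 161.8]
h2 [449.3 117.3]
h3 [418.3 137.9]
h4 [448.1 180.8]
cap [583.5  81.1]
relay [507.1 235.4]
knob [506.4  56.2]
black [582.9 182.7]
[475.2 -87.9]
[ 475.2 -167.6]
[ 475.3 -247.3]
[539.8  -1.9]
[ 539.8 -332.8]
[ 410.6 -332.3]
[410.1  -2.6]
side
[478.2 -89.9] [586.9  79.1] [510.2  48.3] [597.9   7.3]
{'fx': 325.19226210127806, 'fy': 325.19226210127806, 'cx': 280.8020511543985, 'cy': 202.93839538168208, 'extrinsics': array([[   0.3,   -1. ,   -0. , -623.1],
       [   0.9,    0.2,   -0.3,   41.9],
       [   0.3,    0.1,    0.9, -381.6],
       [   0. ,    0. ,    0. ,    1. ]])}
```

send_rows:
  commands:
    - {"jaw": 0.085, "wz": -7.6}
    - {"jaw": 0.085, "wz": -7.6}
    - {"jaw": 0.085, "wz": -7.6}
    - {"jaw": 0.085, "wz": -7.6}
    - {"jaw": 0.085, "wz": -7.6}
    - {"jaw": 0.085, "wz": -7.6}
    - {"jaw": 0.085, "wz": -7.6}

```text
schema error: expected keys jaw, x, y, z, wx, wy, wz
```

```bash
cat >> h.py <<'E'
from scipy.spatial.transform import Rotation as Rot
def pose():
    o=bot.get_obs(); q=o['ee_rot']; R=Rot.from_quat([q[1],q[2],q[3],q[0]]).as_matrix()
    return np.array(o['eef_pos']),R,o
def delta(target,p=None,R=None):
    "tool-axis shift from current to target"
    if p is None: p,R,_=pose()
    return R.T@(np.array(target)-p)
def psi(R): return np.degrees(np.arctan2(R[1,0],R[0,0]))
np.set_printoptions(precision=2,suppress=True)
E
python3 - <<'E'
from h import *
p,R,o=pose(); print(p,psi(R),o['t'],R)
p2=np.array([440,-330,260.])
print(delta(p2)); print(R.T@(np.array([510,150,280])-p2))
m=eyes.camera_model('wrist');E=m['extrinsics'];c=-E[:3,:3].T@E[:3,3]; print(R.T@(c-p), R.T@E[:3,:3].T)
E
```

```text
[ 157.53 -604.15  230.44] -75.39668802929829 0.1 [[ 0.25 -0.97 -0.  ]
 [-0.97 -0.25  0.  ]
 [-0.   -0.   -1.  ]]
[-194.13 -342.48  -29.07]
[-446.88 -188.77  -19.08]
[  -0.62  -83.1  -142.81] [[ 1.   -0.    0.  ]
 [-0.   -0.95 -0.32]
 [ 0.    0.32 -0.95]]
```

send_rows:
  commands:
    - {"jaw": 0.085, "x": 0, "y": 0, "z": 0, "wx": 0, "wy": 0, "wz": -7.6}
    - {"jaw": 0.085, "x": 0, "y": 0, "z": 0, "wx": 0, "wy": 0, "wz": -7.6}
    - {"jaw": 0.085, "x": 0, "y": 0, "z": 0, "wx": 0, "wy": 0, "wz": -7.6}
    - {"jaw": 0.085, "x": 0, "y": 0, "z": 0, "wx": 0, "wy": 0, "wz": -7.6}
    - {"jaw": 0.085, "x": 0, "y": 0, "z": 0, "wx": 0, "wy": 0, "wz": -7.6}
    - {"jaw": 0.085, "x": 0, "y": 0, "z": 0, "wx": 0, "wy": 0, "wz": -7.6}
    - {"jaw": 0.085, "x": 0, "y": 0, "z": 0, "wx": 0, "wy": 0, "wz": -7.6}

```text
t: 0.8
eef_pos: [157.5, -604.4, 230.7]
ee_rot: [-0.001, 0.982, -0.19, -0.0]
force: [0.1, 1.0, 0.1]
grip_width: 0.994
```

Run:
```python
from h import *
p,R,o=pose(); print(p,psi(R),o['t'],o['qpos'])
p2=np.array([440,-330,260.])
print(delta(p2)); print(R.T@(np.array([500,180,260])-p2))
```

```text
[ 157.53 -604.39  230.74] -21.89147676591019 0.8 [-1.49  0.53  1.43  0.    1.18 -1.11]
[ 159.78 -359.96  -28.93]
[-134.48 -495.6     0.64]
```

send_rows:
  commands:
    - {"jaw": 0.085, "x": 0.016, "y": -0.036, "z": -0.003, "wx": 0, "wy": 0, "wz": 0}
    - {"jaw": 0.085, "x": 0.016, "y": -0.036, "z": -0.003, "wx": 0, "wy": 0, "wz": 0}
    - {"jaw": 0.085, "x": 0.016, "y": -0.036, "z": -0.003, "wx": 0, "wy": 0, "wz": 0}
    - {"jaw": 0.085, "x": 0.016, "y": -0.036, "z": -0.003, "wx": 0, "wy": 0, "wz": 0}
    - {"jaw": 0.085, "x": 0.016, "y": -0.036, "z": -0.003, "wx": 0, "wy": 0, "wz": 0}
    - {"jaw": 0.085, "x": 0.016, "y": -0.036, "z": -0.003, "wx": 0, "wy": 0, "wz": 0}
    - {"jaw": 0.085, "x": 0.016, "y": -0.036, "z": -0.003, "wx": 0, "wy": 0, "wz": 0}
    - {"jaw": 0.085, "x": 0.016, "y": -0.036, "z": -0.003, "wx": 0, "wy": 0, "wz": 0}
    - {"jaw": 0.085, "x": 0.016, "y": -0.036, "z": -0.003, "wx": 0, "wy": 0, "wz": 0}
    - {"jaw": 0.085, "x": 0.016, "y": -0.036, "z": -0.003, "wx": 0, "wy": 0, "wz": 0}

```text
t: 1.8
eef_pos: [442.5, -330.4, 261.1]
ee_rot: [-0.0, 0.981, -0.193, -0.0]
force: [0.1, -1.1, -0.5]
grip_width: 0.993
```

send_rows:
  commands:
    - {"jaw": 0.085, "x": -0.011, "y": -0.041, "z": 0, "wx": 0, "wy": 0, "wz": 0}
    - {"jaw": 0.085, "x": -0.011, "y": -0.041, "z": 0, "wx": 0, "wy": 0, "wz": 0}
    - {"jaw": 0.085, "x": -0.011, "y": -0.041, "z": 0, "wx": 0, "wy": 0, "wz": 0}
    - {"jaw": 0.085, "x": -0.011, "y": -0.041, "z": 0, "wx": 0, "wy": 0, "wz": 0}
    - {"jaw": 0.085, "x": -0.011, "y": -0.041, "z": 0, "wx": 0, "wy": 0, "wz": 0}
    - {"jaw": 0.085, "x": -0.011, "y": -0.041, "z": 0, "wx": 0, "wy": 0, "wz": 0}

```text
t: 2.4
eef_pos: [473.3, -77.4, 261.1]
ee_rot: [-0.0, 0.981, -0.193, -0.0]
force: [1.0, 0.3, -0.2]
grip_width: 0.997
```

Run:
```python
from h import *
p,R,o=pose(); m=eyes.camera_model('wrist'); snap('wrist','w1.png'); print(p,psi(R),o['t'],o['qpos'])
import pickle; pickle.dump(m,open('w1.pkl','wb'))
```

```text
[473.27 -77.44 261.08] -22.220337352395465 2.4 [-0.4   0.29  1.75  0.    1.1  -0.01]
```

View pics/w1.png

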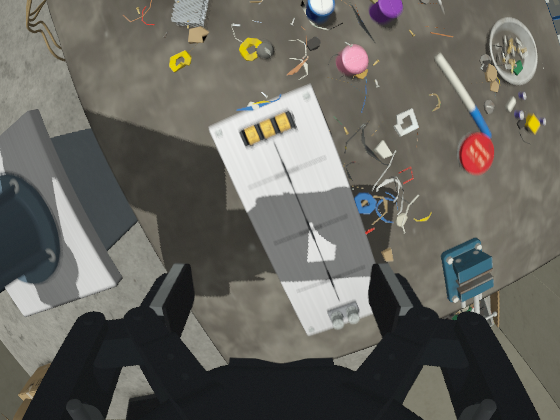

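Run:
```python
import cv2
a=cv2.imread('pics/w1.png')
cv2.imwrite('pics/c4.png',cv2.resize(a[80:340,200:390],None,fx=3,fy=2.3,interpolation=cv2.INTER_CUBIC))
cv2.imwrite('pics/c4b.png',cv2.resize(a[80:340,200:390],None,fx=3,fy=2.3,interpolation=cv2.INTER_CUBIC))
```

```text
(no output)
```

View pics/c4.png

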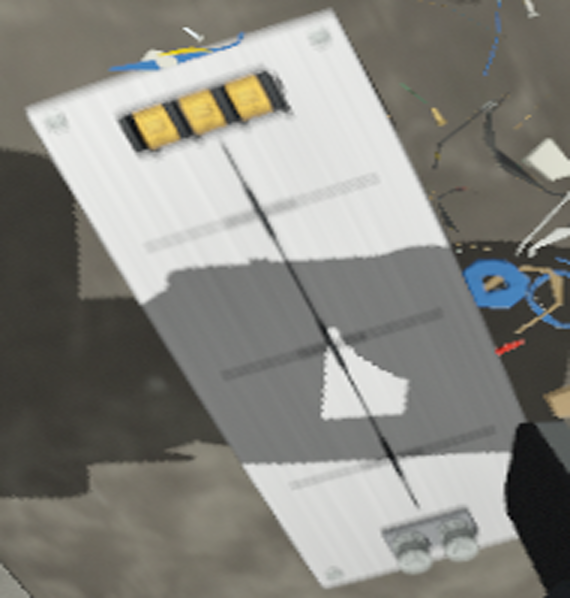

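Run:
```python
from h import *
import pickle; m=pickle.load(open('w1.pkl','rb'))
for x,y in [(264,213),(333,344),(393,457.5),(28,108),(332,10)]: print(onz(m,200+x/3,80+y/2.3,28,True))
for u,v,z in [(354,58,46),(264,50,14),(320,8,46)]: print(onz(m,u,v,z,True))
p,R,o=pose(); print(o['t'],delta([600,300,260]))
```

```text
[478.58 -85.93]
[ 478.22 -165.1 ]
[ 478.42 -245.  ]
[414.36   0.42]
[541.31   0.82]
[595.43  12.01]
[507.57  59.83]
[581.86  77.7 ]
2.45 [ -20.92 -391.97    3.  ]
```

send_rows:
  commands:
    - {"jaw": 0.085, "x": -0.003, "y": -0.037, "z": 0.003, "wx": 0, "wy": 0, "wz": 0}
    - {"jaw": 0.085, "x": -0.003, "y": -0.037, "z": 0.003, "wx": 0, "wy": 0, "wz": 0}
    - {"jaw": 0.085, "x": -0.003, "y": -0.037, "z": 0.003, "wx": 0, "wy": 0, "wz": 0}
    - {"jaw": 0.085, "x": -0.003, "y": -0.037, "z": 0.003, "wx": 0, "wy": 0, "wz": 0}
    - {"jaw": 0.085, "x": -0.003, "y": -0.037, "z": 0.003, "wx": 0, "wy": 0, "wz": 0}
    - {"jaw": 0.085, "x": -0.003, "y": -0.037, "z": 0.003, "wx": 0, "wy": 0, "wz": 0}
    - {"jaw": 0.085, "x": -0.003, "y": -0.037, "z": 0.003, "wx": 0, "wy": 0, "wz": 0}
    - {"jaw": 0.085, "x": -0.003, "y": -0.037, "z": 0.003, "wx": 0, "wy": 0, "wz": 0}
    - {"jaw": 0.085, "x": -0.003, "y": -0.037, "z": 0.003, "wx": 0, "wy": 0, "wz": 0}
    - {"jaw": 0.085, "x": 0, "y": 0, "z": 0, "wx": 0, "wy": 0, "wz": 0}

```text
t: 3.45
eef_pos: [575.0, 243.1, 233.3]
ee_rot: [-0.001, 0.982, -0.19, 0.0]
force: [-0.6, 0.2, 0.1]
grip_width: 0.998
```

```bash
cat >> h.py <<'E'
import pickle
def wsnap(n):
    p,R,o=pose(); m=eyes.camera_model('wrist'); snap('wrist',n+'.png'); pickle.dump((m,p,R),open(n+'.pkl','wb'))
    print(p,'psi',psi(R),'t',o['t'],'grip',o['grip_width']*85.4,o['force'])
E
python3 - <<'E'
from h import *
wsnap('w2')
E
```

```text
[575.02 243.1  233.29] psi -21.956949506919464 t 3.45 grip 85.25120159034363 [-0.56  0.17  0.1 ]
```

View pics/w2.png

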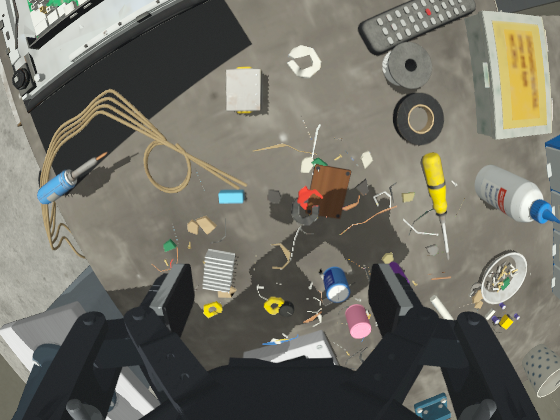

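Run:
```python
import cv2
a=cv2.imread('pics/w2.png')
def c(n,x,y,w,h): return cv2.resize(a[y:y+h,x:x+w],(400,int(400*h/w)),interpolation=cv2.INTER_CUBIC)
import numpy as np
t=np.hstack([c('',210,55,66,49),c('',285,155,66,49)]); b=np.hstack([c('',190,243,66,49),c('',302,253,66,49)])
cv2.imwrite('pics/c5.png',np.vstack([t,b]))
```

```text
(no output)
```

View pics/c5.png

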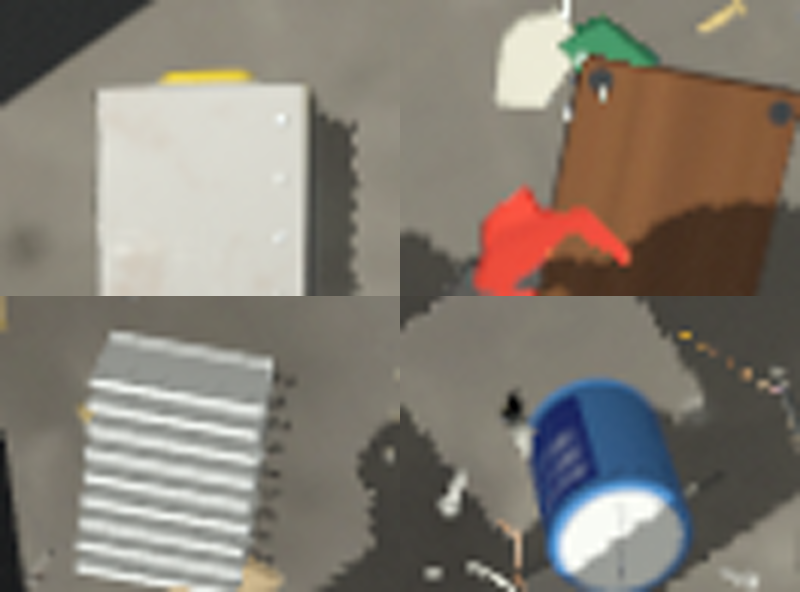

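Run:
```python
import cv2
a=cv2.imread('pics/w2.png')
cv2.imwrite('pics/c6.png',cv2.resize(a[55:130,200:290],None,fx=8,fy=8,interpolation=cv2.INTER_CUBIC))
cv2.imwrite('pics/c7.png',cv2.resize(a[150:235,270:370],None,fx=7,fy=7,interpolation=cv2.INTER_CUBIC))
```

```text
(no output)
```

View pics/c6.png

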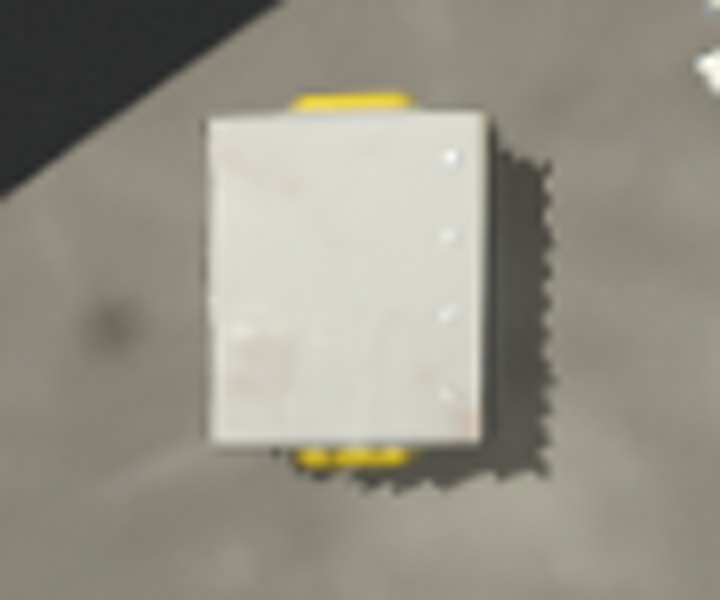

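View pics/c7.png

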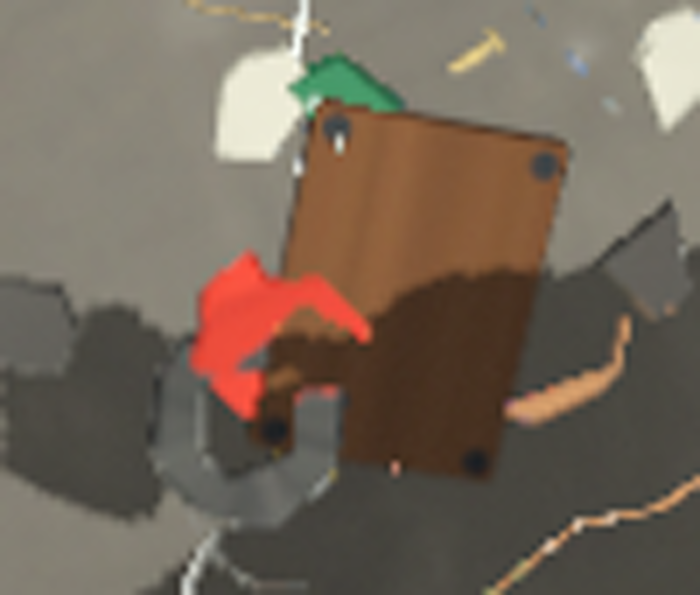

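```bash
cat >> h.py <<'E'
def load(n): return pickle.load(open(n+'.pkl','rb'))
def pts(n,x0,y0,s,L,z):
    m,p,R=load(n)
    return np.array([onz(m,x0+(x)/s,y0+(y)/s,z,True) for x,y in L])
def rect(P):
    "corners in order a,b,c,d with a-b short side: centre & short axis angle"
    c=P.mean(0); e=(P[1]-P[0])+(P[2]-P[3]); f=(P[3]-P[0])+(P[2]-P[1])
    a=np.degrees(np.arctan2(e[1],e[0])); b=np.degrees(np.arctan2(f[1],f[0]))
    return c,np.linalg.norm(e)/2,np.linalg.norm(f)/2,a,b+90
E
python3 - <<'E'
from h import *
print('trafo',rect(pts('w2',200,55,8,[(208,118),(488,113),(482,440),(210,442)],36)))
print('pad',rect(pts('w2',270,150,7,[(315,100),(567,145),(490,478),(255,445)],8)))
print('hs',rect(pts('w2',190,243,6.06,[(110,332-296),(273,360-296),(243,590-296),(77,573-296)],24)))
m=load('w2')[0]
print('cap',onz(m,302+622/6.06-400/6.06,253+(538-296)/6.06,46,True))
E
```

```text
trafo (array([573.06, 342.75]), np.float64(35.92294828700497), np.float64(42.87676119844162), np.float64(-22.71169982932688), np.float64(-22.869653931722183))
pad (array([616.9 , 196.75]), np.float64(42.905809941207515), np.float64(61.08533023389087), np.float64(-30.952768618112316), np.float64(-30.628124932450106))
hs (array([454.32, 154.68]), np.float64(35.23624132513069), np.float64(59.21501502598419), np.float64(-28.93884028922132), np.float64(-33.40229185352952))
cap [586.68  82.24]
```

Run:
```python
from h import *
print(delta([573,342.7,90]))
```

```text
[-39.13 -93.99 143.28]
```

send_rows:
  commands:
    - {"jaw": 0.085, "x": -0.013, "y": -0.031, "z": 0.02, "wx": 0, "wy": 0, "wz": 0}
    - {"jaw": 0.085, "x": -0.013, "y": -0.031, "z": 0.02, "wx": 0, "wy": 0, "wz": 0}
    - {"jaw": 0.085, "x": -0.013, "y": -0.032, "z": 0.02, "wx": 0, "wy": 0, "wz": 0.8}
    - {"jaw": 0.085, "x": 0, "y": 0, "z": 0.04, "wx": 0, "wy": 0, "wz": 0}
    - {"jaw": 0.085, "x": 0, "y": 0, "z": 0.03, "wx": 0, "wy": 0, "wz": 0}
    - {"jaw": 0.085, "x": 0, "y": 0, "z": 0.013, "wx": 0, "wy": 0, "wz": 0}
    - {"jaw": 0.085, "x": 0, "y": 0, "z": 0, "wx": 0, "wy": 0, "wz": 0}

```text
t: 4.2
eef_pos: [572.4, 339.3, 89.1]
ee_rot: [0.002, 0.98, -0.2, -0.002]
force: [1.0, 0.1, 0.1]
grip_width: 0.996
```

Run:
```python
from h import *
wsnap('w3')
```

```text
[572.42 339.26  89.13] psi -23.066320850717503 t 4.2 grip 85.03865653568499 [0.99 0.09 0.12]
```

View pics/w3.png

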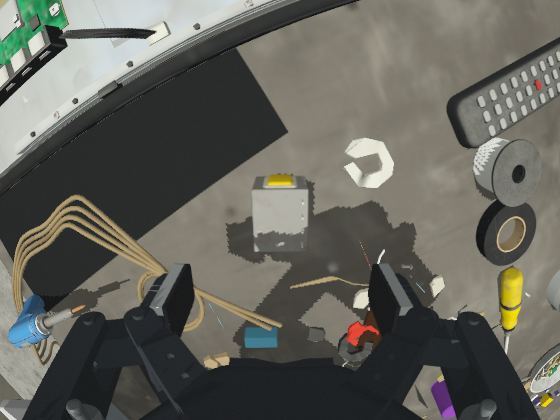

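Run:
```python
import cv2
a=cv2.imread('pics/w3.png')
cv2.imwrite('pics/c8.png',cv2.resize(a[165:265,230:330],None,fx=6,fy=6,interpolation=cv2.INTER_CUBIC))
```

```text
(no output)
```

View pics/c8.png

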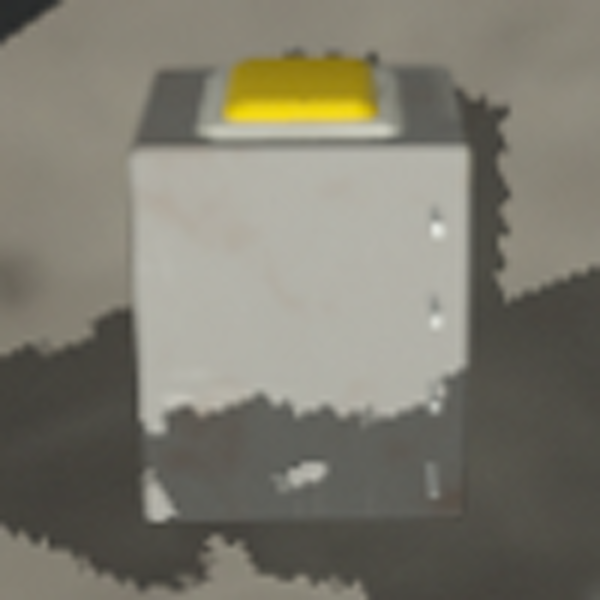

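Run:
```python
from h import *
r=rect(pts('w3',230,165,6,[(133,147),(470,145),(463,518),(147,520)],36)); print(r)
print(delta([*r[0],6]),psi(pose()[1]))
```

```text
(array([573.52, 343.13]), np.float64(35.49960136400327), np.float64(43.8176819030699), np.float64(-22.542671963083194), np.float64(-22.550431562077065))
[-1.47 -2.92 85.08] -23.06690707095136
```

send_rows:
  commands:
    - {"jaw": 0.085, "x": -0.001, "y": -0.003, "z": 0.02, "wx": 0, "wy": 0, "wz": -0.4}
    - {"jaw": 0.085, "x": 0, "y": 0, "z": 0.025, "wx": 0, "wy": 0, "wz": 0}
    - {"jaw": 0.085, "x": 0, "y": 0, "z": 0.025, "wx": 0, "wy": 0, "wz": 0}
    - {"jaw": 0.085, "x": 0, "y": 0, "z": 0.014, "wx": 0, "wy": 0, "wz": 0}
    - {"jaw": 0.085, "x": 0, "y": 0, "z": 0, "wx": 0, "wy": 0, "wz": 0}

```text
t: 4.75
eef_pos: [573.9, 343.6, 6.9]
ee_rot: [0.0, 0.981, -0.196, -0.001]
force: [0.5, -0.3, -0.2]
grip_width: 0.994
```

Run:
```python
from h import *
wsnap('w4'); print(delta([573.4,343.1,6]))
```

```text
[573.86 343.58   6.85] psi -22.634327192169998 t 4.75 grip 84.89254458385788 [ 0.48 -0.35 -0.15]
[-0.8   1.32  1.99]
```

View pics/w4.png

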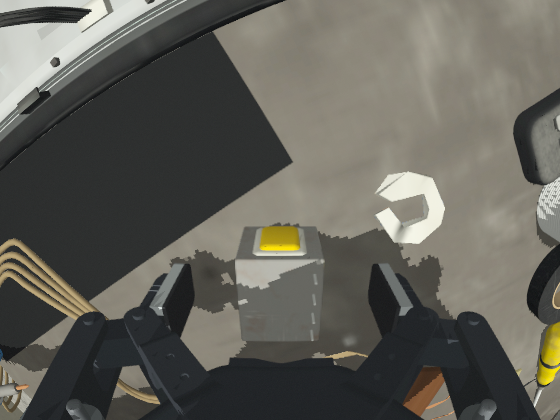

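send_rows:
  commands:
    - {"jaw": 0.02, "x": 0, "y": 0.001, "z": 0, "wx": 0, "wy": 0, "wz": 0}
    - {"jaw": 0.02, "x": 0, "y": 0, "z": 0, "wx": 0, "wy": 0, "wz": 0}
    - {"jaw": 0.02, "x": 0, "y": 0, "z": 0, "wx": 0, "wy": 0, "wz": 0}
    - {"jaw": 0.02, "x": 0, "y": 0, "z": 0, "wx": 0, "wy": 0, "wz": 0}
    - {"jaw": 0.02, "x": 0, "y": 0, "z": 0, "wx": 0, "wy": 0, "wz": 0}
    - {"jaw": 0.02, "x": 0, "y": 0, "z": 0, "wx": 0, "wy": 0, "wz": 0}
    - {"jaw": 0.02, "x": 0, "y": 0, "z": 0, "wx": 0, "wy": 0, "wz": 0}
    - {"jaw": 0.02, "x": 0, "y": 0, "z": 0, "wx": 0, "wy": 0, "wz": 0}

```text
t: 5.6
eef_pos: [574.6, 343.7, 8.6]
ee_rot: [-0.001, 0.981, -0.196, 0.001]
force: [-0.0, -0.6, 7.2]
grip_width: 0.411
```

Run:
```python
from h import *
wsnap('w5')
```

```text
[574.56 343.67   8.62] psi -22.59751597545613 t 5.6 grip 35.141099128059665 [-0.04 -0.56  7.2 ]
```

View pics/w5.png

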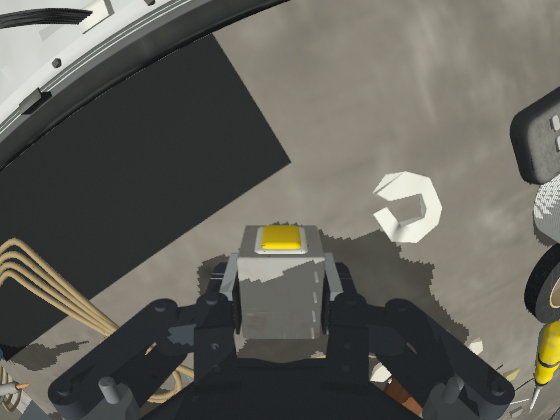

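send_rows:
  commands:
    - {"jaw": 0.02, "x": 0, "y": 0, "z": -0.01, "wx": 0, "wy": 0, "wz": 0}
    - {"jaw": 0.02, "x": 0, "y": 0, "z": -0.02, "wx": 0, "wy": 0, "wz": 0}
    - {"jaw": 0.02, "x": 0, "y": 0, "z": -0.03, "wx": 0, "wy": 0, "wz": 0}
    - {"jaw": 0.02, "x": 0, "y": 0, "z": -0.04, "wx": 0, "wy": 0, "wz": -5}
    - {"jaw": 0.02, "x": 0, "y": 0, "z": -0.04, "wx": 0, "wy": 0, "wz": -6}
    - {"jaw": 0.02, "x": 0, "y": 0, "z": -0.03, "wx": 0, "wy": 0, "wz": -6}
    - {"jaw": 0.02, "x": 0, "y": 0, "z": -0.02, "wx": 0, "wy": 0, "wz": -5.6}
    - {"jaw": 0.02, "x": 0, "y": 0, "z": 0, "wx": 0, "wy": 0, "wz": 0}

```text
t: 6.45
eef_pos: [575.2, 344.0, 200.9]
ee_rot: [-0.001, 1.0, 0.0, 0.003]
force: [-0.0, 0.7, -3.0]
grip_width: 0.409
```

Run:
```python
from h import *
wsnap('w6');print(delta([478,-170,200]))
```

```text
[575.21 344.02 200.9 ] psi -8.051151444561644e-05 t 6.45 grip 34.92728002055571 [-0.03  0.75 -2.96]
[-94.95 513.61  -2.18]
```

View pics/w6.png

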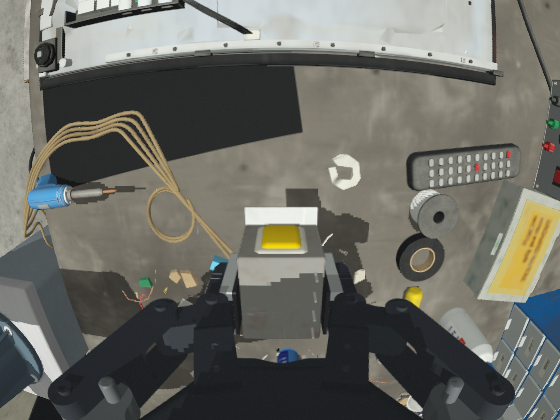

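send_rows:
  commands:
    - {"jaw": 0.02, "x": -0.008, "y": 0.025, "z": 0, "wx": 0, "wy": 0, "wz": 0}
    - {"jaw": 0.02, "x": -0.008, "y": 0.04, "z": 0, "wx": 0, "wy": 0, "wz": 0}
    - {"jaw": 0.02, "x": -0.008, "y": 0.048, "z": 0, "wx": 0, "wy": 0, "wz": 0}
    - {"jaw": 0.02, "x": -0.008, "y": 0.048, "z": 0, "wx": 0, "wy": 0, "wz": 0}
    - {"jaw": 0.02, "x": -0.008, "y": 0.048, "z": 0, "wx": 0, "wy": 0, "wz": 0}
    - {"jaw": 0.02, "x": -0.008, "y": 0.048, "z": 0, "wx": 0, "wy": 0, "wz": 0}
    - {"jaw": 0.02, "x": -0.008, "y": 0.048, "z": 0, "wx": 0, "wy": 0, "wz": 0}
    - {"jaw": 0.02, "x": -0.008, "y": 0.048, "z": 0, "wx": 0, "wy": 0, "wz": 0}
    - {"jaw": 0.02, "x": -0.008, "y": 0.048, "z": 0, "wx": 0, "wy": 0, "wz": 0}
    - {"jaw": 0.02, "x": -0.008, "y": 0.048, "z": 0, "wx": 0, "wy": 0, "wz": 0}
    - {"jaw": 0.02, "x": -0.008, "y": 0.04, "z": 0, "wx": 0, "wy": 0, "wz": 0}
    - {"jaw": 0.02, "x": -0.008, "y": 0.025, "z": 0, "wx": 0, "wy": 0, "wz": 0}

```text
t: 7.7
eef_pos: [476.1, -173.2, 195.4]
ee_rot: [-0.001, 1.0, -0.002, -0.001]
force: [1.1, 0.2, -2.1]
grip_width: 0.408
```

send_rows:
  commands:
    - {"jaw": 0.02, "x": 0, "y": 0, "z": 0, "wx": 0, "wy": 0, "wz": 0}

```text
t: 7.8
eef_pos: [475.9, -173.5, 195.4]
ee_rot: [-0.0, 1.0, -0.003, -0.002]
force: [0.0, -0.3, -1.8]
grip_width: 0.413
```

Run:
```python
from h import *
wsnap('w7')
```

```text
[ 475.92 -173.52  195.45] psi -0.3902050810382497 t 7.8 grip 35.24437688453769 [ 0.   -0.26 -1.76]
```

View pics/w7.png

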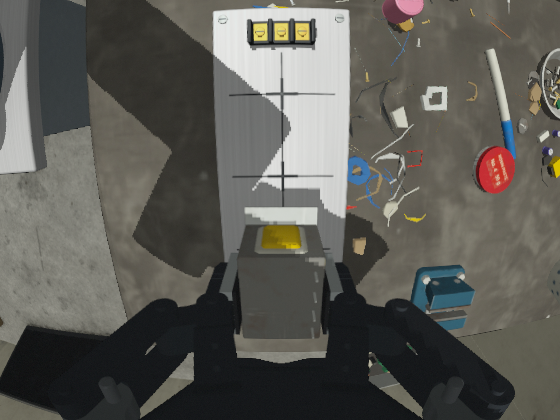

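Run:
```python
import cv2
a=cv2.imread('pics/w7.png')
cv2.imwrite('pics/c9.png',cv2.resize(a[5:205,205:355],None,fx=5,fy=3,interpolation=cv2.INTER_CUBIC))
```

```text
(no output)
```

View pics/c9.png

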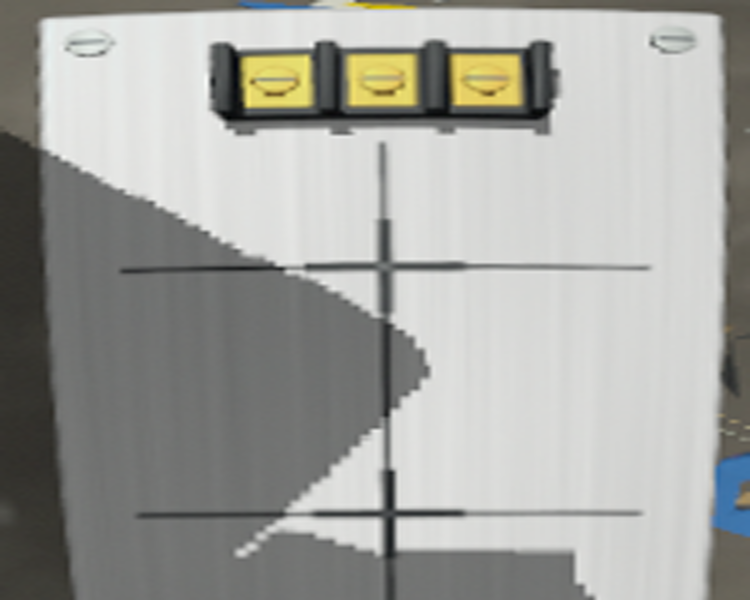

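Run:
```python
from h import *
m,p,R=load('w7')
for u,v in [(282,94),(282.8,176.3),(205+41/5,5+18/3),(205+720/5,5+15/3)]: print(onz(m,u,v,28,True))
print(R, p)
m1=eyes.camera_model('wrist'); print(m1['extrinsics']-m['extrinsics'])
# held object: top edge of trafo core top at z?
p,R,o=pose(); print(p,psi(R))
```

```text
[477.14 -87.29]
[ 477.49 -167.35]
[412.56  -2.94]
[541.02  -2.79]
[[ 1.   -0.01 -0.  ]
 [-0.01 -1.    0.  ]
 [-0.   -0.   -1.  ]] [ 475.92 -173.52  195.45]
[[ 0.    0.   -0.    0.18]
 [-0.    0.    0.   -1.39]
 [-0.   -0.    0.   -0.92]
 [ 0.    0.    0.    0.  ]]
[ 476.06 -171.53  195.49] -0.3078388657751532
```

```bash
cat >> h.py <<'E'
def avg(name,k=6):
    "k pictures while still; averaged pose + extrinsics; picture saved"
    Ps=[];Es=[];Rs=[]
    for i in range(k):
        p,R,o=pose(); m=eyes.camera_model('wrist'); im=eyes.read_camera('wrist'); Ps.append(p);Es.append(m['extrinsics']);Rs.append(R)
    cv2.imwrite('pics/'+name+'.png',im[:,:,::-1])
    c=np.mean([-E[:3,:3].T@E[:3,3] for E in Es],0); RE=Rot.from_matrix([E[:3,:3] for E in Es]).mean().as_matrix()
    E=np.eye(4);E[:3,:3]=RE;E[:3,3]=-RE@c; m=dict(m);m['extrinsics']=E
    p=np.mean(Ps,0);R=Rot.from_matrix(Rs).mean().as_matrix()
    pickle.dump((m,p,R),open(name+'.pkl','wb'))
    print(p,'sd',np.std(Ps,0),'psi',psi(R),'zaxis',R[:,2],'t',o['t'],'grip',o['grip_width']*85.4,o['force'])
    return m,p,R
E
python3 - <<'E'
from h import *
m,p,R=avg('w8')
for u,v in [(282,94),(282.8,176.3)]: print(onz(m,u,v,28,True))
E
```

```text
[ 476.74 -169.88  196.1 ] sd [0.51 0.83 0.46] psi -0.07937508355305298 zaxis [-0.  0. -1.] t 8.1 grip 35.159574744269506 [ 0.53  0.31 -1.89]
[477.61 -83.44]
[ 478.39 -163.68]
```

View pics/w8.png

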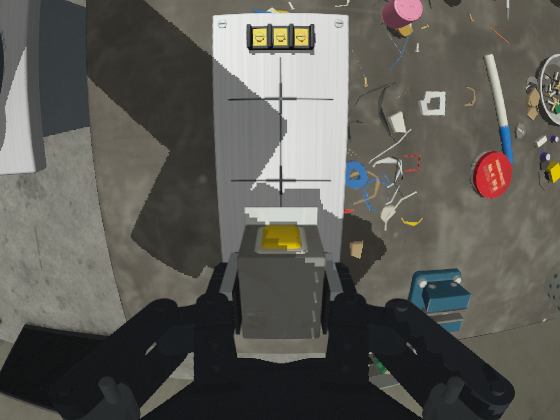

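Run:
```python
from h import *
m,p,R=avg('w9',4)
a=cv2.imread('pics/w9.png'); cv2.imwrite('pics/c10.png',cv2.resize(a[5:205,205:355],None,fx=5,fy=3,interpolation=cv2.INTER_CUBIC))
```

```text
[ 477.76 -169.64  197.17] sd [0.09 0.2  0.14] psi 0.08392887254133811 zaxis [-0.  0. -1.] t 8.3 grip 35.13983262645052 [ 1.05  0.09 -2.  ]
```

View pics/c10.png

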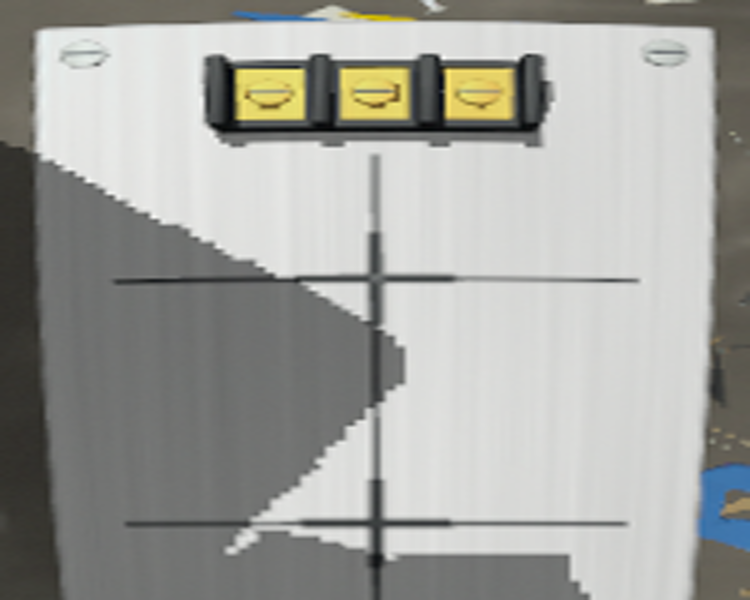

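Run:
```python
from h import *
m,p,R=load('w9')
c1=onz(m,205+375.5/5,5+279/3,28,True);c2=onz(m,205+376.5/5,5+523/3,28,True)
print(c1,c2)
print(onz(m,205+36/5,5+30/3,28,True),onz(m,205+715/5,5+28/3,28,True))
print(delta([*c1,100],p,R))
```

```text
[477.   -87.31] [ 477.32 -167.09]
[412.28  -3.36] [541.3   -2.56]
[ -0.61 -82.29  97.2 ]
```

Run:
```python
import cv2
a=cv2.imread('pics/w9.png'); cv2.imwrite('pics/c11.png',cv2.resize(a[195:355,215:345],None,fx=5,fy=3.7,interpolation=cv2.INTER_CUBIC))
```

```text
(no output)
```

View pics/c11.png

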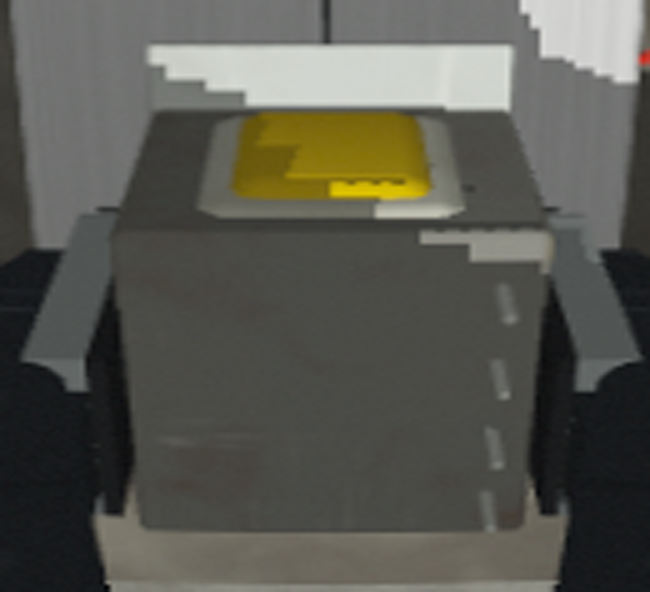

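Run:
```python
from h import *
m,p,R=load('w9')
L=[(115,232),(553,232),(525,530),(142,530)]
for h in (24,26,27.4,29):
    P=np.array([onz(m,215+x/5,195+y/3.7,p[2]+h,True) for x,y in L]); r=rect(P); print(h,r[0]-p[:2],r[1:])
# bottom tab back edge, z = top-36
for h in (-8,-9,-10): print(h,[onz(m,215+x/5,195+y/3.7,p[2]+h,True)-p[:2] for x,y in [(148,45),(513,45)]])
```

```text
24 [ 0.72 -3.47] (np.float64(36.77333959187012), np.float64(45.15074846002682), np.float64(0.12468338334687341), np.float64(0.14181790075627987))
26 [ 0.71 -2.01] (np.float64(36.15454753362388), np.float64(44.390988131456695), np.float64(0.12468338334683224), np.float64(0.1418179007563367))
27.4 [ 0.71 -0.99] (np.float64(35.72139309285145), np.float64(43.85915590145761), np.float64(0.1246833833468643), np.float64(0.1418179007563367))
29 [0.7  0.18] (np.float64(35.226359446254406), np.float64(43.251347638601516), np.float64(0.12468338334684906), np.float64(0.14181790075627987))
-8 [array([-17.69,  30.09]), array([18.36, 30.18])]
-9 [array([-17.81,  29.74]), array([18.48, 29.83])]
-10 [array([-17.93,  29.38]), array([18.6 , 29.47])]
```

send_rows:
  commands:
    - {"jaw": 0.02, "x": -0.001, "y": -0.023, "z": 0.01, "wx": 0, "wy": 0, "wz": 0}
    - {"jaw": 0.02, "x": 0, "y": -0.03, "z": 0.02, "wx": 0, "wy": 0, "wz": 0}
    - {"jaw": 0.02, "x": 0, "y": -0.02, "z": 0.03, "wx": 0, "wy": 0, "wz": 0}
    - {"jaw": 0.02, "x": 0, "y": -0.01, "z": 0.04, "wx": 0, "wy": 0, "wz": 0}
    - {"jaw": 0.02, "x": 0, "y": 0, "z": 0.03, "wx": 0, "wy": 0, "wz": 0}
    - {"jaw": 0.02, "x": 0, "y": 0, "z": 0.02, "wx": 0, "wy": 0, "wz": 0}
    - {"jaw": 0.02, "x": 0, "y": 0, "z": 0, "wx": 0, "wy": 0, "wz": 0}
    - {"jaw": 0.02, "x": 0, "y": 0, "z": 0, "wx": 0, "wy": 0, "wz": 0}
    - {"jaw": 0.02, "x": 0, "y": 0, "z": 0, "wx": 0, "wy": 0, "wz": 0}

```text
t: 9.25
eef_pos: [477.7, -88.2, 48.4]
ee_rot: [0.001, 1.0, 0.0, 0.001]
force: [0.6, -1.0, -2.2]
grip_width: 0.404
```

Run:
```python
from h import *
m,p,R=avg('w10',3); print(delta([476.7,-86.3,36.6],p,R))
```

```text
[477.71 -88.18  48.55] sd [0.05 0.02 0.08] psi -0.0038045016275056404 zaxis [ 0. -0. -1.] t 9.35 grip 35.55912928805046 [-0.31 -0.27 -1.92]
[-1.04 -1.9  11.94]
```

View pics/w10.png

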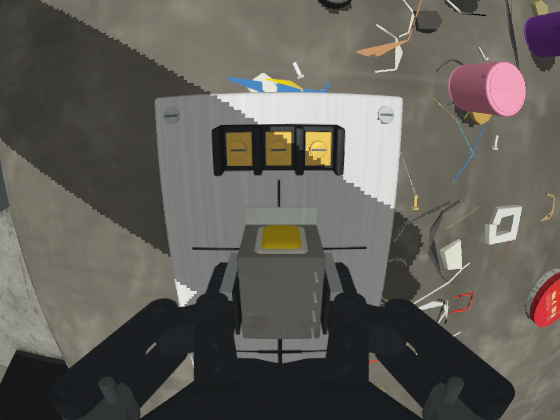

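send_rows:
  commands:
    - {"jaw": 0.02, "x": -0.001, "y": -0.002, "z": 0.005, "wx": 0, "wy": 0, "wz": 0}
    - {"jaw": 0.02, "x": 0, "y": 0, "z": 0.004, "wx": 0, "wy": 0, "wz": 0}
    - {"jaw": 0.02, "x": 0, "y": 0, "z": 0.001, "wx": 0, "wy": 0, "wz": 0}
    - {"jaw": 0.02, "x": 0, "y": 0, "z": 0, "wx": 0, "wy": 0, "wz": 0}
    - {"jaw": 0.02, "x": 0, "y": 0, "z": 0, "wx": 0, "wy": 0, "wz": 0}

```text
t: 9.9
eef_pos: [475.7, -85.7, 37.2]
ee_rot: [-0.0, 1.0, -0.0, -0.0]
force: [-0.2, -0.5, -2.7]
grip_width: 0.411
```

Run:
```python
from h import *
m,p,R=avg('w11',2); print(delta([476.7,-86.3,36.6],p,R))
```

```text
[475.69 -85.74  37.23] sd [0.04 0.   0.03] psi -0.0034694451347923407 zaxis [-0.  0. -1.] t 9.95 grip 34.68759065279036 [ 0.65 -0.05 -2.24]
[1.01 0.56 0.63]
```

View pics/w11.png

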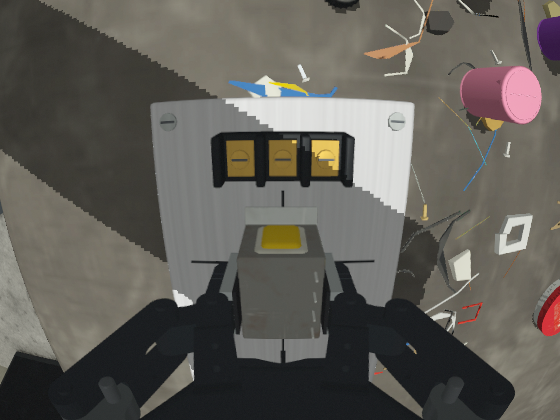

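send_rows:
  commands:
    - {"jaw": 0.02, "x": 0.0008, "y": 0.0006, "z": 0.001, "wx": 0, "wy": 0, "wz": 0}
    - {"jaw": 0.02, "x": 0, "y": 0, "z": 0.001, "wx": 0, "wy": 0, "wz": 0}
    - {"jaw": 0.02, "x": 0, "y": 0, "z": 0, "wx": 0, "wy": 0, "wz": 0}
    - {"jaw": 0.02, "x": 0, "y": 0, "z": 0, "wx": 0, "wy": 0, "wz": 0}
    - {"jaw": 0.02, "x": 0, "y": 0, "z": 0, "wx": 0, "wy": 0, "wz": 0}

```text
t: 10.5
eef_pos: [476.3, -86.2, 36.5]
ee_rot: [0.0, 1.0, 0.0, 0.0]
force: [-1.7, 1.2, 9.8]
grip_width: 0.405
```

Run:
```python
from h import *
m,p,R=avg('w12',2); print(delta([476.7,-86.3,36.6],p,R))
```

```text
[476.28 -86.19  36.53] sd [0.01 0.01 0.  ] psi 0.0016597878001333446 zaxis [ 0. -0. -1.] t 10.55 grip 34.85204822920284 [-1.87  1.04  8.87]
[ 0.42  0.11 -0.07]
```

send_rows:
  commands:
    - {"jaw": 0.07, "x": 0, "y": 0, "z": 0, "wx": 0, "wy": 0, "wz": 0}
    - {"jaw": 0.07, "x": 0, "y": 0, "z": 0, "wx": 0, "wy": 0, "wz": 0}
    - {"jaw": 0.07, "x": 0, "y": 0, "z": 0, "wx": 0, "wy": 0, "wz": 0}
    - {"jaw": 0.07, "x": 0, "y": 0, "z": 0, "wx": 0, "wy": 0, "wz": 0}
    - {"jaw": 0.07, "x": 0, "y": 0, "z": -0.01, "wx": 0, "wy": 0, "wz": 0}
    - {"jaw": 0.07, "x": 0, "y": 0, "z": -0.03, "wx": 0, "wy": 0, "wz": 0}
    - {"jaw": 0.07, "x": 0, "y": 0, "z": -0.04, "wx": 0, "wy": 0, "wz": 0}
    - {"jaw": 0.07, "x": 0, "y": 0, "z": -0.04, "wx": 0, "wy": 0, "wz": 0}
    - {"jaw": 0.07, "x": 0, "y": 0, "z": 0, "wx": 0, "wy": 0, "wz": 0}
    - {"jaw": 0.07, "x": 0, "y": 0, "z": 0, "wx": 0, "wy": 0, "wz": 0}
    - {"jaw": 0.07, "x": 0, "y": 0, "z": 0, "wx": 0, "wy": 0, "wz": 0}

```text
t: 11.7
eef_pos: [475.5, -86.0, 154.7]
ee_rot: [-0.0, 1.0, -0.0, -0.001]
force: [-0.2, -0.9, -0.1]
grip_width: 0.821
```

Run:
```python
from h import *
m,p,R=avg('w13',2)
t=np.array([616.9,196.75,0])+40*np.array([np.sin(np.radians(31)),np.cos(np.radians(31)),0]); t[2]=120
a=np.radians(-30.8); Rt=np.array([[np.cos(a),np.sin(a),0],[np.sin(a),-np.cos(a),0],[0,0,-1]])
print(t,delta(t,p,R))
```

```text
[475.45 -85.93 154.46] sd [0.08 0.03 0.2 ] psi -0.003974707088746859 zaxis [-0.  0. -1.] t 11.75 grip 70.03929987604187 [-0.21  0.24  0.67]
[637.5  231.04 120.  ] [ 162.11 -316.94   34.4 ]
```

View pics/w13.png

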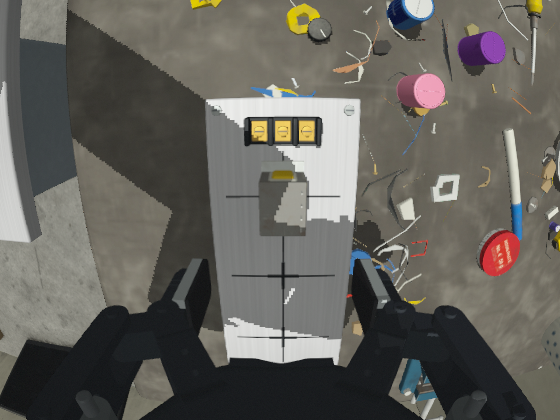

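Run:
```python
import cv2
a=cv2.imread('pics/w13.png'); cv2.imwrite('pics/c12.png',cv2.resize(a[150:290,220:345],None,fx=6,fy=4.2,interpolation=cv2.INTER_CUBIC))
```

```text
(no output)
```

View pics/c12.png

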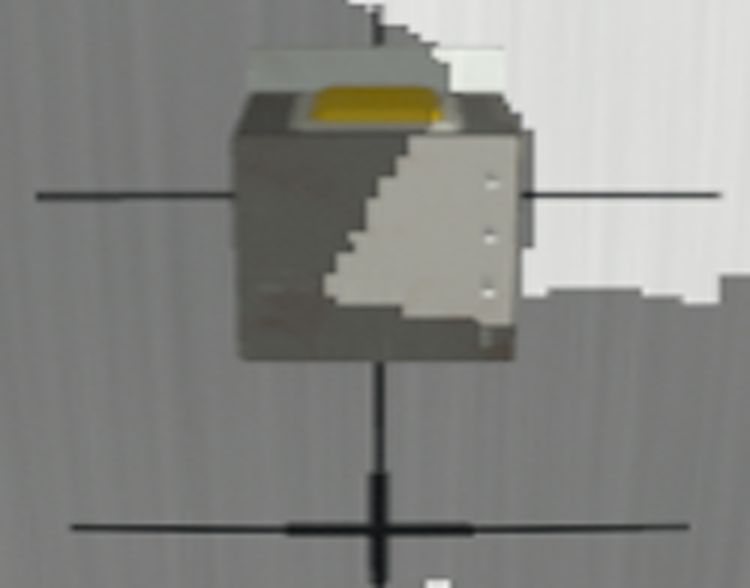

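Run:
```python
from h import *
m,p,R=load('w13')
g=lambda x,y,z: onz(m,220+x/6,150+y/4.2,z,True)
print(rect(np.array([g(*c,64) for c in [(233,133),(522,131),(515,358),(240,360)]])))
print(g(378,195,28),g(379,528,28),g(247,50,30),g(505,48,30))
```

```text
(array([477.06, -86.47]), np.float64(35.957047477194116), np.float64(43.92438280543223), np.float64(0.7101193172047645), np.float64(0.15203204696898354))
[477.24 -87.55] [ 477.65 -167.47] [458.87 -56.59] [494.89 -56.12]
```

send_rows:
  commands:
    - {"jaw": 0.07, "x": 0.018, "y": -0.035, "z": 0, "wx": 0, "wy": 0, "wz": 0}
    - {"jaw": 0.07, "x": 0.021, "y": -0.041, "z": 0, "wx": 0, "wy": 0, "wz": 0}
    - {"jaw": 0.07, "x": 0.021, "y": -0.041, "z": 0, "wx": 0, "wy": 0, "wz": 0}
    - {"jaw": 0.07, "x": 0.021, "y": -0.041, "z": 0, "wx": 0, "wy": 0, "wz": 0}
    - {"jaw": 0.07, "x": 0.021, "y": -0.041, "z": 0, "wx": 0, "wy": 0, "wz": 0}
    - {"jaw": 0.07, "x": 0.021, "y": -0.041, "z": 0, "wx": 0, "wy": 0, "wz": 0}
    - {"jaw": 0.07, "x": 0.021, "y": -0.041, "z": 0, "wx": 0, "wy": 0, "wz": 0}
    - {"jaw": 0.07, "x": 0.018, "y": -0.036, "z": 0, "wx": 0, "wy": 0, "wz": 0}
    - {"jaw": 0.07, "x": 0, "y": 0, "z": 0.008, "wx": 0, "wy": 0, "wz": 7.7}
    - {"jaw": 0.07, "x": 0, "y": 0, "z": 0.009, "wx": 0, "wy": 0, "wz": 7.7}
    - {"jaw": 0.07, "x": 0, "y": 0, "z": 0.009, "wx": 0, "wy": 0, "wz": 7.7}
    - {"jaw": 0.07, "x": 0, "y": 0, "z": 0.008, "wx": 0, "wy": 0, "wz": 7.7}

```text
t: 13.0
eef_pos: [637.2, 230.7, 118.5]
ee_rot: [0.001, 0.963, -0.268, -0.002]
force: [0.3, -1.0, 0.6]
grip_width: 0.82
```

send_rows:
  commands:
    - {"jaw": 0.07, "x": 0, "y": 0, "z": 0, "wx": 0, "wy": 0, "wz": 0}
    - {"jaw": 0.07, "x": 0, "y": 0, "z": 0, "wx": 0, "wy": 0, "wz": 0}
    - {"jaw": 0.07, "x": 0, "y": 0, "z": 0, "wx": 0, "wy": 0, "wz": 0}

```text
t: 13.3
eef_pos: [638.5, 230.6, 121.1]
ee_rot: [0.0, 0.964, -0.265, -0.0]
force: [0.4, 0.7, 0.0]
grip_width: 0.815
```

Run:
```python
from h import *
m,p,R=avg('w14',2)
```

```text
[638.59 230.63 121.23] sd [0.08 0.01 0.17] psi -30.71140150588986 zaxis [-0. -0. -1.] t 13.35 grip 69.65832956566877 [ 0.45 -0.45  0.6 ]
```

View pics/w14.png

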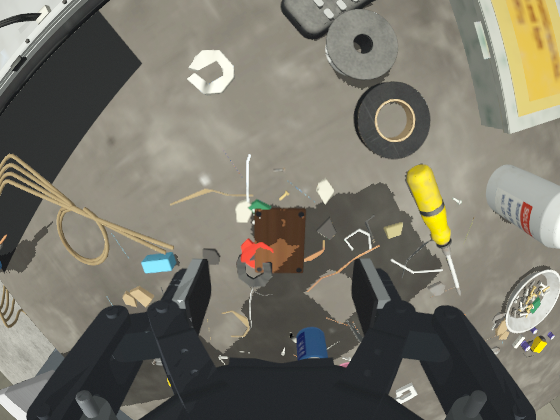

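Run:
```python
import cv2
a=cv2.imread('pics/w14.png'); cv2.imwrite('pics/c13.png',cv2.resize(a[190:290,220:330],None,fx=7,fy=6,interpolation=cv2.INTER_CUBIC))
```

```text
(no output)
```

View pics/c13.png

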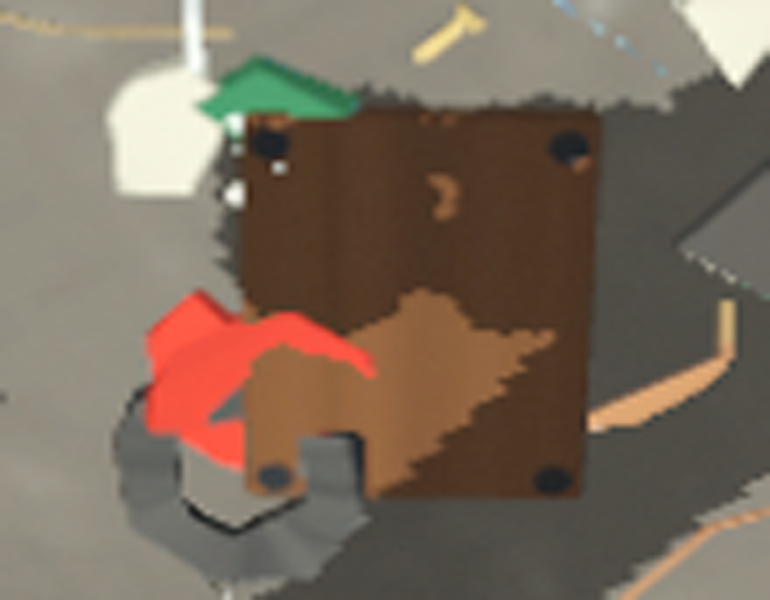

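Run:
```python
from h import *
m,p,R=load('w14')
g=lambda x,y,z: onz(m,220+x/7,190+y/6,z,True)
r=rect(np.array([g(*c,8) for c in [(243,113),(602,112),(582,497),(247,494)]])); print(r)
print(delta([*r[0],40],p,R))
print(delta([616.9,196.75,40],p,R))
```

```text
(array([617.43, 197.28]), np.float64(43.35131078147135), np.float64(62.0265070776017), np.float64(-30.88322853145485), np.float64(-31.666518745656504))
[-1.15 39.47 81.23]
[-1.34 40.2  81.23]
```

send_rows:
  commands:
    - {"jaw": 0.056, "x": -0.001, "y": 0.02, "z": 0.02, "wx": 0, "wy": 0, "wz": 0.3}
    - {"jaw": 0.056, "x": 0, "y": 0.02, "z": 0.03, "wx": 0, "wy": 0, "wz": 0}
    - {"jaw": 0.056, "x": 0, "y": 0, "z": 0.03, "wx": 0, "wy": 0, "wz": 0}
    - {"jaw": 0.056, "x": 0, "y": 0, "z": 0.02, "wx": 0, "wy": 0, "wz": 0}
    - {"jaw": 0.056, "x": 0, "y": 0, "z": 0.01, "wx": 0, "wy": 0, "wz": 0}
    - {"jaw": 0.056, "x": 0, "y": 0, "z": 0, "wx": 0, "wy": 0, "wz": 0}
    - {"jaw": 0.056, "x": 0, "y": 0, "z": 0, "wx": 0, "wy": 0, "wz": 0}
    - {"jaw": 0.056, "x": 0, "y": 0, "z": 0, "wx": 0, "wy": 0, "wz": 0}

```text
t: 14.2
eef_pos: [618.3, 197.2, 12.8]
ee_rot: [-0.001, 0.963, -0.268, 0.001]
force: [0.1, -0.3, 0.7]
grip_width: 0.656
```

Run:
```python
from h import *
m,p,R=avg('w15',2); print(delta([617.2,197,0],p,R))
```

```text
[618.24 197.2   12.82] sd [0.05 0.   0.01] psi -31.081055542283377 zaxis [ 0.  0. -1.] t 14.25 grip 56.22997039871973 [0.49 0.58 0.5 ]
[-0.82  0.73 12.82]
```

View pics/w15.png

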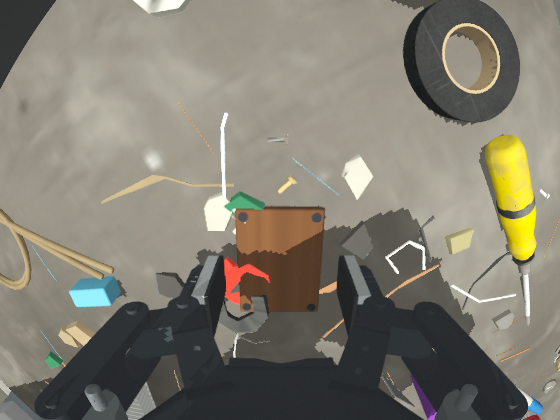

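send_rows:
  commands:
    - {"jaw": 0.056, "x": -0.0008, "y": 0.0007, "z": 0.005, "wx": 0, "wy": 0, "wz": 0}
    - {"jaw": 0.056, "x": 0, "y": 0, "z": 0.005, "wx": 0, "wy": 0, "wz": 0}
    - {"jaw": 0.056, "x": 0, "y": 0, "z": 0.0025, "wx": 0, "wy": 0, "wz": 0}
    - {"jaw": 0.056, "x": 0, "y": 0, "z": 0, "wx": 0, "wy": 0, "wz": 0}
    - {"jaw": 0.056, "x": 0, "y": 0, "z": 0, "wx": 0, "wy": 0, "wz": 0}

```text
t: 14.8
eef_pos: [615.9, 196.7, -1.5]
ee_rot: [0.0, 0.963, -0.268, -0.0]
force: [-0.7, 0.3, -0.5]
grip_width: 0.657
```

send_rows:
  commands:
    - {"jaw": 0.056, "x": 0.0007, "y": 0, "z": -0.001, "wx": 0, "wy": 0, "wz": 0}
    - {"jaw": 0.03, "x": 0, "y": 0, "z": 0, "wx": 0, "wy": 0, "wz": 0}
    - {"jaw": 0.03, "x": 0, "y": 0, "z": 0, "wx": 0, "wy": 0, "wz": 0}
    - {"jaw": 0.03, "x": 0, "y": 0, "z": 0, "wx": 0, "wy": 0, "wz": 0}
    - {"jaw": 0.03, "x": 0, "y": 0, "z": 0, "wx": 0, "wy": 0, "wz": 0}
    - {"jaw": 0.03, "x": 0, "y": 0, "z": 0, "wx": 0, "wy": 0, "wz": 0}

```text
t: 15.4
eef_pos: [617.3, 196.4, 0.6]
ee_rot: [-0.0, 0.963, -0.268, 0.001]
force: [-0.3, 0.2, 5.6]
grip_width: 0.485
```

Run:
```python
from h import *
m,p,R=avg('w16',2)
```

```text
[617.29 196.38   0.56] sd [0.02 0.02 0.  ] psi -31.102375644540597 zaxis [ 0.  0. -1.] t 15.45 grip 41.71861411602979 [0.21 0.04 6.07]
```

View pics/w16.png

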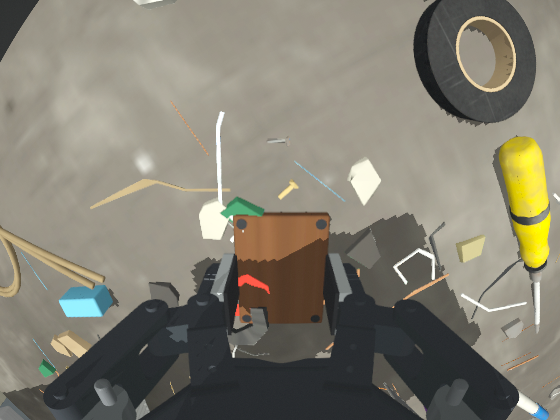

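send_rows:
  commands:
    - {"jaw": 0.03, "x": 0, "y": 0, "z": -0.01, "wx": 0, "wy": 0, "wz": 0}
    - {"jaw": 0.03, "x": 0, "y": 0, "z": -0.02, "wx": 0, "wy": 0, "wz": 0}
    - {"jaw": 0.03, "x": 0, "y": 0, "z": -0.03, "wx": 0, "wy": 0, "wz": -7.8}
    - {"jaw": 0.03, "x": 0, "y": 0, "z": -0.03, "wx": 0, "wy": 0, "wz": -7.8}
    - {"jaw": 0.03, "x": 0, "y": 0, "z": -0.03, "wx": 0, "wy": 0, "wz": -7.8}
    - {"jaw": 0.03, "x": 0, "y": 0, "z": -0.01, "wx": 0, "wy": 0, "wz": -7.7}
    - {"jaw": 0.03, "x": 0, "y": 0, "z": 0, "wx": 0, "wy": 0, "wz": 0}
    - {"jaw": 0.03, "x": 0, "y": 0, "z": 0, "wx": 0, "wy": 0, "wz": 0}
    - {"jaw": 0.03, "x": 0, "y": 0, "z": 0, "wx": 0, "wy": 0, "wz": 0}

```text
t: 16.4
eef_pos: [615.4, 196.2, 128.4]
ee_rot: [0.0, 1.0, -0.001, -0.002]
force: [0.6, 0.4, -0.5]
grip_width: 0.489
```

Run:
```python
from h import *
m,p,R=avg('w17',2)
print(delta([477.2,-247,120],p,R))
```

```text
[615.44 196.17 128.35] sd [0.05 0.02 0.06] psi -0.09846477149969166 zaxis [-0. -0. -1.] t 16.45 grip 41.66498675578472 [ 0.86 -0.16 -0.57]
[-137.46  443.41    8.95]
```

View pics/w17.png

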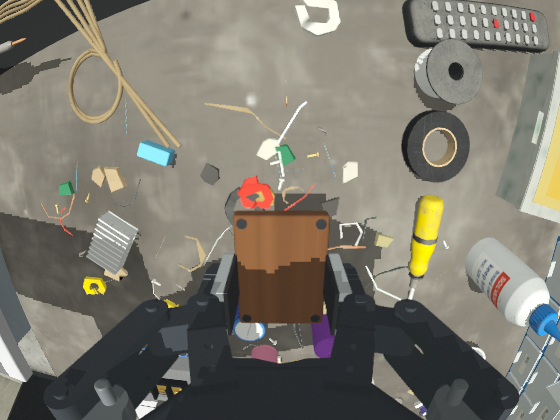

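Run:
```python
import cv2
a=cv2.imread('pics/w17.png'); cv2.imwrite('pics/c14.png',cv2.resize(a[200:335,220:340],None,fx=6,fy=4.4,interpolation=cv2.INTER_CUBIC))
```

```text
(no output)
```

View pics/c14.png

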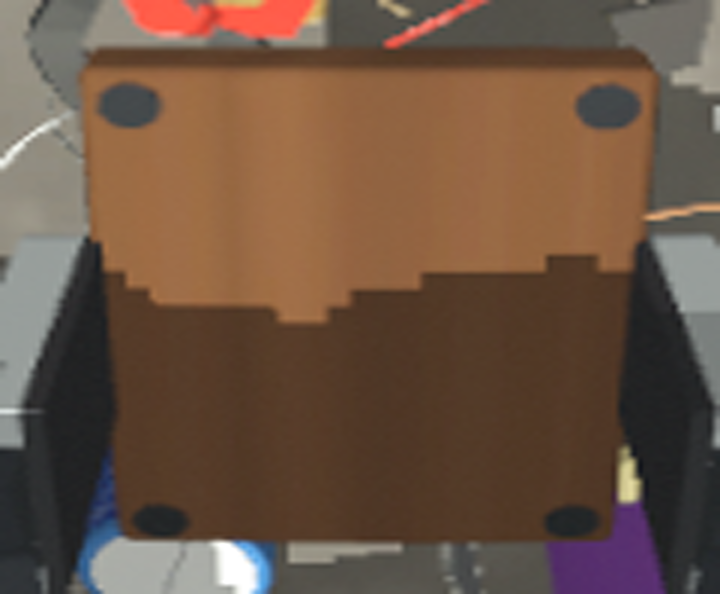

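send_rows:
  commands:
    - {"jaw": 0.03, "x": -0.01, "y": 0.03, "z": 0, "wx": 0, "wy": 0, "wz": 0}
    - {"jaw": 0.03, "x": -0.013, "y": 0.043, "z": 0, "wx": 0, "wy": 0, "wz": 0}
    - {"jaw": 0.03, "x": -0.013, "y": 0.043, "z": 0, "wx": 0, "wy": 0, "wz": 0}
    - {"jaw": 0.03, "x": -0.013, "y": 0.043, "z": 0, "wx": 0, "wy": 0, "wz": 0}
    - {"jaw": 0.03, "x": -0.013, "y": 0.043, "z": 0, "wx": 0, "wy": 0, "wz": 0}
    - {"jaw": 0.03, "x": -0.013, "y": 0.043, "z": 0, "wx": 0, "wy": 0, "wz": 0}
    - {"jaw": 0.03, "x": -0.013, "y": 0.043, "z": 0, "wx": 0, "wy": 0, "wz": 0}
    - {"jaw": 0.03, "x": -0.013, "y": 0.043, "z": 0, "wx": 0, "wy": 0, "wz": 0}
    - {"jaw": 0.03, "x": -0.013, "y": 0.043, "z": 0, "wx": 0, "wy": 0, "wz": 0}
    - {"jaw": 0.03, "x": -0.013, "y": 0.04, "z": 0, "wx": 0, "wy": 0, "wz": 0}
    - {"jaw": 0.03, "x": -0.01, "y": 0.029, "z": 0, "wx": 0, "wy": 0, "wz": 0}

```text
t: 17.6
eef_pos: [478.6, -249.3, 129.2]
ee_rot: [0.0, 1.0, -0.001, -0.0]
force: [0.7, 0.5, -1.2]
grip_width: 0.491
```

send_rows:
  commands:
    - {"jaw": 0.03, "x": 0, "y": 0, "z": 0.03, "wx": 0, "wy": 0, "wz": 0}
    - {"jaw": 0.03, "x": 0, "y": 0, "z": 0.03, "wx": 0, "wy": 0, "wz": 0}
    - {"jaw": 0.03, "x": 0, "y": 0, "z": 0.01, "wx": 0, "wy": 0, "wz": 0}
    - {"jaw": 0.03, "x": 0, "y": 0, "z": 0, "wx": 0, "wy": 0, "wz": 0}
    - {"jaw": 0.03, "x": 0, "y": 0, "z": 0, "wx": 0, "wy": 0, "wz": 0}
    - {"jaw": 0.03, "x": 0, "y": 0, "z": 0, "wx": 0, "wy": 0, "wz": 0}

```text
t: 18.2
eef_pos: [480.5, -246.9, 60.9]
ee_rot: [0.001, 1.0, 0.0, 0.001]
force: [-0.1, 0.3, -0.7]
grip_width: 0.49
```

Run:
```python
from h import *
m,p,R=load('w17')
for h in (6,7.4,9):
    r=rect(np.array([onz(m,220+x/6,200+y/4.4,p[2]+h,True) for x,y in [(80,48),(648,48),(630,543),(98,540)]])); print(h,r[0]-p[:2],r[1:])
m,p,R=avg('w18',2)
print(delta([477.2,-247,28.6],p,R))
```

```text
6 [0.21 0.95] (np.float64(45.2858403805658), np.float64(64.67178245597341), np.float64(-0.23166799941188265), np.float64(-0.061689899698677664))
7.4 [0.21 1.8 ] (np.float64(44.82232421050158), np.float64(64.00984449339379), np.float64(-0.23166799941186028), np.float64(-0.06168989969862082))
9 [0.22 2.76] (np.float64(44.292591444713885), np.float64(63.253343964731386), np.float64(-0.2316679994118735), np.float64(-0.06168989969863503))
[ 480.5  -246.93   60.96] sd [0.01 0.01 0.05] psi 0.032589578104088975 zaxis [ 0. -0. -1.] t 18.25 grip 41.70174137624742 [-0.67 -0.2  -0.68]
[-3.36  0.02 32.35]
```

View pics/w18.png

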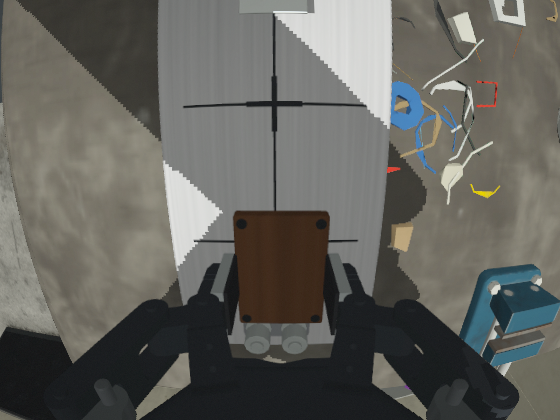

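Run:
```python
from h import *
m,p,R=load('w17')
for h in (6,7.4,9):
    r=rect(np.array([onz(m,220+x/6,200+y/4.4,p[2]+h,True) for x,y in [(82,68),(655,68),(614,540),(120,538)]])); print(h,r[0]-p[:2],r[1:])
m,p,R=load('w18')
print(onz(m,275,104,28,True),onz(m,215,241,28,True),onz(m,345,240.5,28,True))
a=cv2.imread('pics/w18.png'); cv2.imwrite('pics/c15.png',cv2.resize(a[80:340,180:370],None,fx=4.2,fy=2.3,interpolation=cv2.INTER_CUBIC))
```

```text
6 [0.51 0.1 ] (np.float64(43.82580273535814), np.float64(61.99416430615975), np.float64(-0.15118344896339564), np.float64(-0.13167756628836003))
7.4 [0.52 0.95] (np.float64(43.37723055334343), np.float64(61.35963268735703), np.float64(-0.15118344896340297), np.float64(-0.13167756628834582))
9 [0.52 1.92] (np.float64(42.864576631040855), np.float64(60.634453694439685), np.float64(-0.15118344896342792), np.float64(-0.13167756628836003))
[ 477.63 -167.49] [ 440.96 -247.47] [ 519.65 -247.06]
```

View pics/c15.png

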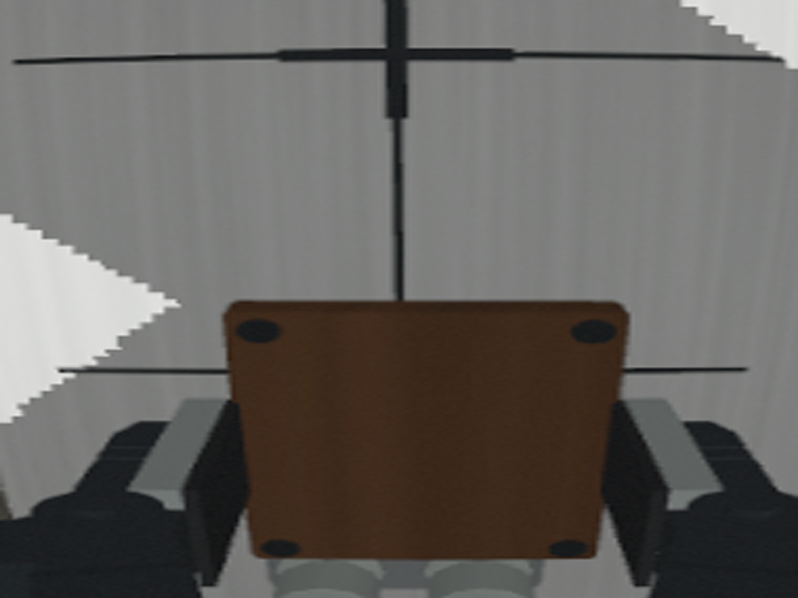

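send_rows:
  commands:
    - {"jaw": 0.03, "x": -0.0033, "y": 0.001, "z": 0.01, "wx": 0, "wy": 0, "wz": 0}
    - {"jaw": 0.03, "x": 0, "y": 0, "z": 0.01, "wx": 0, "wy": 0, "wz": 0}
    - {"jaw": 0.03, "x": 0, "y": 0, "z": 0.007, "wx": 0, "wy": 0, "wz": 0}
    - {"jaw": 0.03, "x": 0, "y": 0, "z": 0, "wx": 0, "wy": 0, "wz": 0}
    - {"jaw": 0.03, "x": 0, "y": 0, "z": 0, "wx": 0, "wy": 0, "wz": 0}
    - {"jaw": 0.03, "x": 0, "y": 0, "z": 0, "wx": 0, "wy": 0, "wz": 0}

```text
t: 18.9
eef_pos: [476.4, -247.8, 32.8]
ee_rot: [0.0, 1.0, -0.0, 0.0]
force: [-0.1, -0.8, -0.3]
grip_width: 0.49
```

Run:
```python
from h import *
m,p,R=avg('w19',2)
print(delta([477.2,-248,28.6],p,R))
a=cv2.imread('pics/w19.png'); cv2.imwrite('pics/c16.png',cv2.resize(a[80:340,180:370],None,fx=4.2,fy=2.3,interpolation=cv2.INTER_CUBIC))
```

```text
[ 476.47 -247.79   32.88] sd [0.05 0.02 0.08] psi -0.00013959758031072863 zaxis [ 0. -0. -1.] t 18.95 grip 42.0529999240861 [ 0.62 -0.26 -1.54]
[0.73 0.21 4.28]
```

View pics/c16.png

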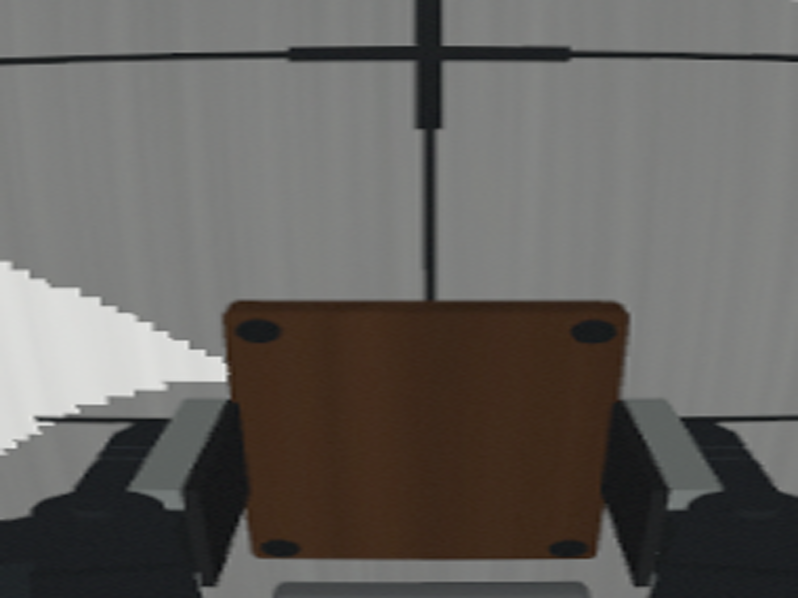

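send_rows:
  commands:
    - {"jaw": 0.03, "x": 0.0005, "y": 0.0002, "z": 0.0025, "wx": 0, "wy": 0, "wz": 0}
    - {"jaw": 0.03, "x": 0, "y": 0, "z": 0.001, "wx": 0, "wy": 0, "wz": 0}
    - {"jaw": 0.03, "x": 0, "y": 0, "z": 0.001, "wx": 0, "wy": 0, "wz": 0}
    - {"jaw": 0.03, "x": 0, "y": 0, "z": 0, "wx": 0, "wy": 0, "wz": 0}
    - {"jaw": 0.03, "x": 0, "y": 0, "z": 0, "wx": 0, "wy": 0, "wz": 0}

```text
t: 19.5
eef_pos: [476.8, -247.9, 28.5]
ee_rot: [0.0, 1.0, 0.0, 0.0]
force: [-0.5, 0.2, 3.5]
grip_width: 0.491
```

send_rows:
  commands:
    - {"jaw": 0.06, "x": 0, "y": 0, "z": 0, "wx": 0, "wy": 0, "wz": 0}
    - {"jaw": 0.06, "x": 0, "y": 0, "z": 0, "wx": 0, "wy": 0, "wz": 0}
    - {"jaw": 0.06, "x": 0, "y": 0, "z": 0, "wx": 0, "wy": 0, "wz": 0}
    - {"jaw": 0.06, "x": 0, "y": 0, "z": -0.01, "wx": 0, "wy": 0, "wz": 0}
    - {"jaw": 0.06, "x": 0, "y": 0, "z": -0.03, "wx": 0, "wy": 0, "wz": 0}
    - {"jaw": 0.06, "x": 0, "y": 0, "z": -0.04, "wx": 0, "wy": 0, "wz": 0}
    - {"jaw": 0.06, "x": 0, "y": 0, "z": -0.04, "wx": 0, "wy": 0, "wz": 0}
    - {"jaw": 0.06, "x": 0, "y": 0, "z": 0, "wx": 0, "wy": 0, "wz": 0}
    - {"jaw": 0.06, "x": 0, "y": 0, "z": 0, "wx": 0, "wy": 0, "wz": 0}
    - {"jaw": 0.06, "x": 0, "y": 0, "z": 0, "wx": 0, "wy": 0, "wz": 0}

```text
t: 20.5
eef_pos: [476.1, -247.2, 147.8]
ee_rot: [-0.001, 1.0, -0.0, -0.001]
force: [0.0, -0.0, 0.4]
grip_width: 0.709
```

Run:
```python
from h import *
m,p,R=avg('w20',2)
a=cv2.imread('pics/w20.png'); cv2.imwrite('pics/c17.png',cv2.resize(a[100:270,200:360],None,fx=5,fy=3.5,interpolation=cv2.INTER_CUBIC))
```

```text
[ 475.98 -247.2   147.53] sd [0.08 0.05 0.24] psi -0.0030758740252959022 zaxis [-0.  0. -1.] t 20.55 grip 59.95187375835902 [0.37 0.85 1.  ]
```

View pics/c17.png

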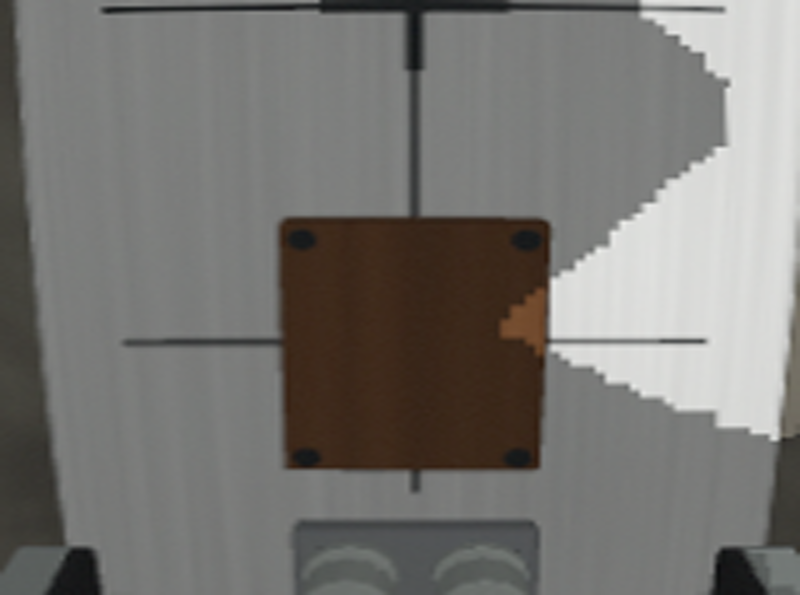

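Run:
```python
from h import *
m,p,R=load('w20')
g=lambda x,y,z: onz(m,200+x/5,100+y/3.5,z,True)
print(rect(np.array([g(*c,36) for c in [(280,222),(549,222),(540,468),(287,468)]])), g(414.5,342,28), g(414,9,28))
hs=np.array([452,152.]); d=np.radians(32)
t=[*(hs+40*np.array([np.sin(d),np.cos(d)])),130]; print(t,delta(t,p,R))
```

```text
(array([ 477.6, -247. ]), np.float64(43.178849392517584), np.float64(61.14115395175291), np.float64(0.08386058687014196), np.float64(-0.014225607582787347)) [ 477.7  -247.75] [ 477.47 -168.28]
[np.float64(473.1967705693282), np.float64(185.92192384625704), 130] [  -2.78 -433.1    18.17]
```

send_rows:
  commands:
    - {"jaw": 0.06, "x": 0, "y": -0.033, "z": 0, "wx": 0, "wy": 0, "wz": 0}
    - {"jaw": 0.06, "x": 0, "y": -0.047, "z": 0, "wx": 0, "wy": 0, "wz": 0}
    - {"jaw": 0.06, "x": 0, "y": -0.047, "z": 0, "wx": 0, "wy": 0, "wz": 0}
    - {"jaw": 0.06, "x": 0, "y": -0.047, "z": 0, "wx": 0, "wy": 0, "wz": 0}
    - {"jaw": 0.06, "x": 0, "y": -0.047, "z": 0, "wx": 0, "wy": 0, "wz": 0}
    - {"jaw": 0.06, "x": -0.003, "y": -0.047, "z": 0, "wx": 0, "wy": 0, "wz": 0}
    - {"jaw": 0.06, "x": 0, "y": -0.047, "z": 0, "wx": 0, "wy": 0, "wz": 0}
    - {"jaw": 0.06, "x": 0, "y": -0.047, "z": 0, "wx": 0, "wy": 0, "wz": 0}
    - {"jaw": 0.06, "x": 0, "y": -0.04, "z": 0, "wx": 0, "wy": 0, "wz": 0}
    - {"jaw": 0.06, "x": 0, "y": -0.031, "z": 0, "wx": 0, "wy": 0, "wz": 0}

```text
t: 21.6
eef_pos: [472.6, 187.5, 147.1]
ee_rot: [0.0, 1.0, 0.001, -0.001]
force: [0.5, 0.3, -0.7]
grip_width: 0.702
```

send_rows:
  commands:
    - {"jaw": 0.06, "x": 0, "y": 0, "z": 0.005, "wx": 0, "wy": 0, "wz": 8}
    - {"jaw": 0.06, "x": 0, "y": 0, "z": 0.005, "wx": 0, "wy": 0, "wz": 8}
    - {"jaw": 0.06, "x": 0, "y": 0, "z": 0.005, "wx": 0, "wy": 0, "wz": 8}
    - {"jaw": 0.06, "x": 0, "y": 0, "z": 0.005, "wx": 0, "wy": 0, "wz": 8}
    - {"jaw": 0.06, "x": 0, "y": 0, "z": 0, "wx": 0, "wy": 0, "wz": 0}
    - {"jaw": 0.06, "x": 0, "y": 0, "z": 0, "wx": 0, "wy": 0, "wz": 0}
    - {"jaw": 0.06, "x": 0, "y": 0, "z": 0, "wx": 0, "wy": 0, "wz": 0}

```text
t: 22.3
eef_pos: [473.7, 185.1, 128.0]
ee_rot: [0.0, 0.962, -0.275, -0.0]
force: [-0.6, -0.2, -0.1]
grip_width: 0.701
```

Run:
```python
from h import *
m,p,R=avg('w21',2)
```

```text
[473.78 185.07 128.14] sd [0.08 0.   0.11] psi -31.909392416347185 zaxis [-0. -0. -1.] t 22.35 grip 60.129889899125885 [-0.17 -0.84  0.19]
```

View pics/w21.png

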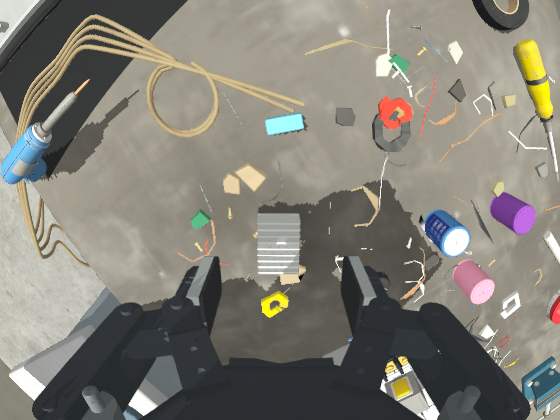

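Run:
```python
import cv2
a=cv2.imread('pics/w21.png'); cv2.imwrite('pics/c18.png',cv2.resize(a[195:295,235:325],None,fx=8,fy=6,interpolation=cv2.INTER_CUBIC))
```

```text
(no output)
```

View pics/c18.png

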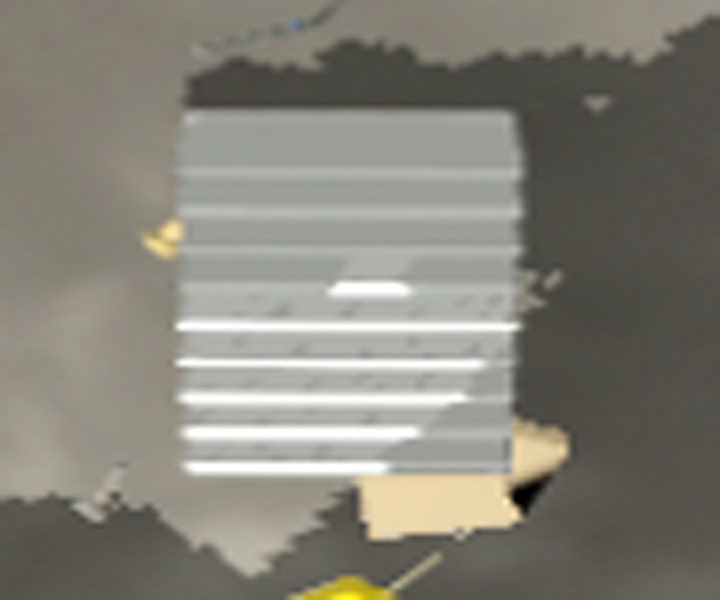

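Run:
```python
from h import *
m,p,R=load('w21')
g=lambda x,y,z: onz(m,235+x/8,195+y/6,z,True)
r=rect(np.array([g(*c,24) for c in [(177,168),(523,168),(513,474),(184,474)]])); print(r)
print(g(185,110,0),g(515,110,0), (g(185,110,0)+g(515,110,0))/2+25*np.array([-np.sin(np.radians(32)),-np.cos(np.radians(32))]))
print(delta([*r[0],40],p,R))
m2=load('w2')[0]
```

```text
(array([449.7 , 150.47]), np.float64(35.910324547912644), np.float64(48.826742474362725), np.float64(-31.79536279492588), np.float64(-32.21693304477955))
[446.68 180.46] [477.9  161.08] [449.04 149.57]
[-2.12 42.08 88.15]
```

send_rows:
  commands:
    - {"jaw": 0.06, "x": -0.0024, "y": 0.022, "z": 0.02, "wx": 0, "wy": 0, "wz": 0}
    - {"jaw": 0.06, "x": 0, "y": 0.02, "z": 0.03, "wx": 0, "wy": 0, "wz": 0}
    - {"jaw": 0.06, "x": 0, "y": 0, "z": 0.03, "wx": 0, "wy": 0, "wz": 0}
    - {"jaw": 0.06, "x": 0, "y": 0, "z": 0.02, "wx": 0, "wy": 0, "wz": 0}
    - {"jaw": 0.06, "x": 0, "y": 0, "z": 0.01, "wx": 0, "wy": 0, "wz": 0}
    - {"jaw": 0.06, "x": 0, "y": 0, "z": 0, "wx": 0, "wy": 0, "wz": 0}
    - {"jaw": 0.06, "x": 0, "y": 0, "z": 0, "wx": 0, "wy": 0, "wz": 0}
    - {"jaw": 0.06, "x": 0, "y": 0, "z": 0, "wx": 0, "wy": 0, "wz": 0}

```text
t: 23.2
eef_pos: [450.3, 151.0, 19.3]
ee_rot: [-0.0, 0.961, -0.275, 0.001]
force: [-0.3, -0.0, 0.2]
grip_width: 0.702
```

Run:
```python
from h import *
m,p,R=avg('w22',2); print(delta([449.5,150.1,4],p,R))
```

```text
[450.32 151.01  19.3 ] sd [0.   0.01 0.02] psi -31.976744737080654 zaxis [ 0.  0. -1.] t 23.25 grip 59.99384718487737 [ 0.3  -0.24  0.71]
[-0.24  1.22 15.3 ]
```

View pics/w22.png

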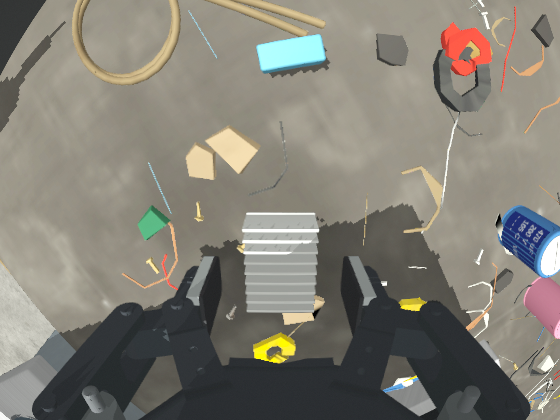

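Heat sink at (281, 262) lies centred between the fingers. Go down and grip.

send_rows:
  commands:
    - {"jaw": 0.06, "x": 0, "y": 0.001, "z": 0.007, "wx": 0, "wy": 0, "wz": 0}
    - {"jaw": 0.06, "x": 0, "y": 0, "z": 0.006, "wx": 0, "wy": 0, "wz": 0}
    - {"jaw": 0.06, "x": 0, "y": 0, "z": 0.002, "wx": 0, "wy": 0, "wz": 0}
    - {"jaw": 0.06, "x": 0, "y": 0, "z": 0, "wx": 0, "wy": 0, "wz": 0}
    - {"jaw": 0.02, "x": 0, "y": 0, "z": 0, "wx": 0, "wy": 0, "wz": 0}
    - {"jaw": 0.02, "x": 0, "y": 0, "z": 0, "wx": 0, "wy": 0, "wz": 0}
    - {"jaw": 0.02, "x": 0, "y": 0, "z": 0, "wx": 0, "wy": 0, "wz": 0}
    - {"jaw": 0.02, "x": 0, "y": 0, "z": 0, "wx": 0, "wy": 0, "wz": 0}
    - {"jaw": 0.02, "x": 0, "y": 0, "z": 0, "wx": 0, "wy": 0, "wz": 0}
    - {"jaw": 0.02, "x": 0, "y": 0, "z": 0, "wx": 0, "wy": 0, "wz": 0}
    - {"jaw": 0.02, "x": 0, "y": 0, "z": 0, "wx": 0, "wy": 0, "wz": 0}

```text
t: 24.4
eef_pos: [449.0, 149.9, 3.6]
ee_rot: [-0.0, 0.961, -0.276, 0.0]
force: [-0.9, -0.6, 5.9]
grip_width: 0.399
```

Run:
```python
from h import *
m,p,R=avg('w23',2); print(delta([449.5,150.1,4],p,R))
```

```text
[449.02 149.95   3.59] sd [0.02 0.   0.01] psi -31.99865367694437 zaxis [ 0.  0. -1.] t 24.45 grip 33.94880005188868 [-0.74  0.35  4.98]
[ 0.32 -0.38 -0.41]
```

View pics/w23.png

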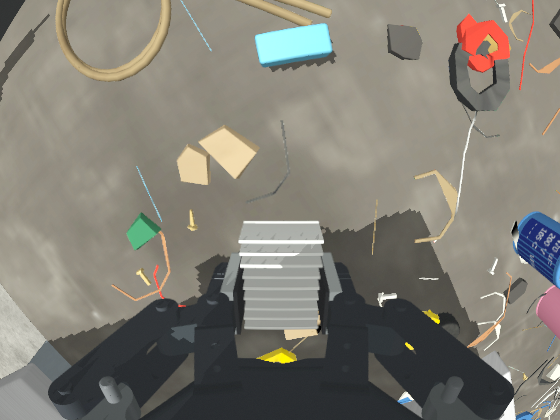

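send_rows:
  commands:
    - {"jaw": 0.02, "x": 0, "y": 0, "z": -0.01, "wx": 0, "wy": 0, "wz": 0}
    - {"jaw": 0.02, "x": 0, "y": 0, "z": -0.02, "wx": 0, "wy": 0, "wz": 0}
    - {"jaw": 0.02, "x": 0, "y": 0, "z": -0.03, "wx": 0, "wy": 0, "wz": -8}
    - {"jaw": 0.02, "x": 0, "y": 0, "z": -0.03, "wx": 0, "wy": 0, "wz": -8}
    - {"jaw": 0.02, "x": 0, "y": 0, "z": -0.03, "wx": 0, "wy": 0, "wz": -8}
    - {"jaw": 0.02, "x": 0, "y": 0, "z": -0.02, "wx": 0, "wy": 0, "wz": -8}
    - {"jaw": 0.02, "x": 0, "y": 0, "z": 0, "wx": 0, "wy": 0, "wz": 0}
    - {"jaw": 0.02, "x": 0, "y": 0, "z": 0, "wx": 0, "wy": 0, "wz": 0}
    - {"jaw": 0.02, "x": 0, "y": 0, "z": 0, "wx": 0, "wy": 0, "wz": 0}

```text
t: 25.4
eef_pos: [448.0, 149.8, 142.3]
ee_rot: [0.0, 1.0, -0.001, -0.001]
force: [-0.1, -0.7, -1.4]
grip_width: 0.403
```

Run:
```python
from h import *
m,p,R=avg('w24',2)
print(delta([477.2,-247.3,120],p,R))
a=cv2.imread('pics/w24.png'); cv2.imwrite('pics/c19.png',cv2.resize(a[205:345,220:345],None,fx=6,fy=4.2,interpolation=cv2.INTER_CUBIC))
```

```text
[447.97 149.83 142.24] sd [0.01 0.01 0.1 ] psi -0.09134826544062288 zaxis [-0. -0. -1.] t 25.45 grip 34.37721648196186 [-0.3   0.51  0.25]
[ 29.92 397.08  22.25]
```

View pics/c19.png

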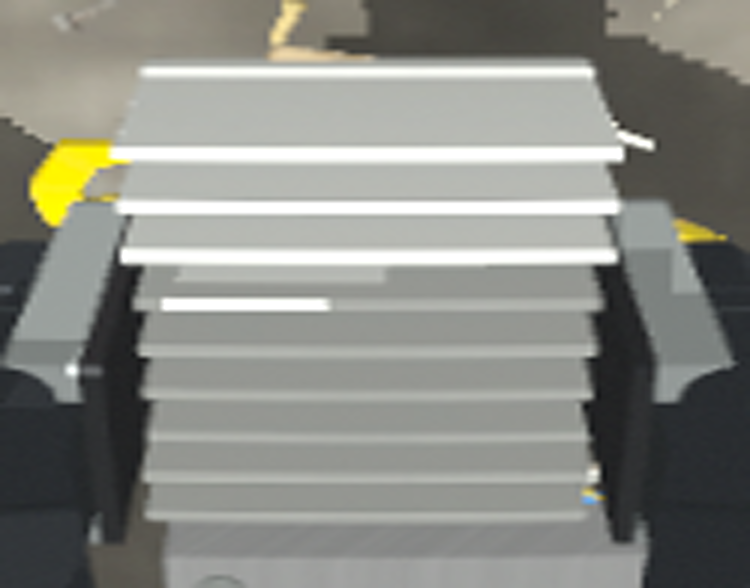

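Run:
```python
from h import *
m,p,R=load('w24')
g=lambda x,y,h: onz(m,220+x/6,205+y/4.2,p[2]+h,True)-p[:2]
for h in (19,20.4,22):
    print(h,rect(np.array([g(*c,h) for c in [(110,147),(624,147),(588,521),(147,521)]])))
print(g(140,62,-3.6),g(593,62,-3.6))
```

```text
19 (array([0.5 , 0.33]), np.float64(36.2508682138307), np.float64(49.230309153981764), np.float64(0.059658735712831985), np.float64(0.01957085235844147))
20.4 (array([0.51, 1.27]), np.float64(35.8409529431593), np.float64(48.673625783446845), np.float64(0.05965873571280822), np.float64(0.019570852358484103))
22 (array([0.51, 2.34]), np.float64(35.37247834810619), np.float64(48.03741621712124), np.float64(0.059658735712775635), np.float64(0.019570852358498314))
[-17.96  25.18] [18.76 25.19]
```

send_rows:
  commands:
    - {"jaw": 0.02, "x": 0.003, "y": 0.03, "z": 0, "wx": 0, "wy": 0, "wz": 0}
    - {"jaw": 0.02, "x": 0.003, "y": 0.043, "z": 0, "wx": 0, "wy": 0, "wz": 0}
    - {"jaw": 0.02, "x": 0.003, "y": 0.043, "z": 0, "wx": 0, "wy": 0, "wz": 0}
    - {"jaw": 0.02, "x": 0.003, "y": 0.043, "z": 0, "wx": 0, "wy": 0, "wz": 0}
    - {"jaw": 0.02, "x": 0.003, "y": 0.043, "z": 0, "wx": 0, "wy": 0, "wz": 0}
    - {"jaw": 0.02, "x": 0.003, "y": 0.043, "z": 0, "wx": 0, "wy": 0, "wz": 0}
    - {"jaw": 0.02, "x": 0.003, "y": 0.043, "z": 0, "wx": 0, "wy": 0, "wz": 0}
    - {"jaw": 0.02, "x": 0.003, "y": 0.043, "z": 0, "wx": 0, "wy": 0, "wz": 0}
    - {"jaw": 0.02, "x": 0.003, "y": 0.038, "z": 0, "wx": 0, "wy": 0, "wz": 0}
    - {"jaw": 0.02, "x": 0.003, "y": 0.028, "z": 0, "wx": 0, "wy": 0, "wz": 0}

```text
t: 26.5
eef_pos: [478.6, -249.7, 142.1]
ee_rot: [-0.0, 1.0, -0.001, -0.001]
force: [0.5, -0.1, -1.1]
grip_width: 0.401
```

send_rows:
  commands:
    - {"jaw": 0.02, "x": 0, "y": 0, "z": 0.03, "wx": 0, "wy": 0, "wz": 0}
    - {"jaw": 0.02, "x": 0, "y": 0, "z": 0.03, "wx": 0, "wy": 0, "wz": 0}
    - {"jaw": 0.02, "x": 0, "y": 0, "z": 0.02, "wx": 0, "wy": 0, "wz": 0}
    - {"jaw": 0.02, "x": 0, "y": 0, "z": 0, "wx": 0, "wy": 0, "wz": 0}
    - {"jaw": 0.02, "x": 0, "y": 0, "z": 0, "wx": 0, "wy": 0, "wz": 0}
    - {"jaw": 0.02, "x": 0, "y": 0, "z": 0, "wx": 0, "wy": 0, "wz": 0}

```text
t: 27.1
eef_pos: [479.5, -247.4, 63.9]
ee_rot: [0.0, 1.0, -0.0, 0.001]
force: [-0.8, 0.4, 0.1]
grip_width: 0.4
```

Run:
```python
from h import *
m,p,R=avg('w25',2)
print(delta([477.2,-247,39.6],p,R))
```

```text
[ 479.62 -247.44   64.11] sd [0.07 0.05 0.17] psi -0.0003025353525589513 zaxis [ 0. -0. -1.] t 27.15 grip 34.5542111131102 [-0.58  0.28 -1.37]
[-2.46 -0.46 24.51]
```

View pics/w25.png

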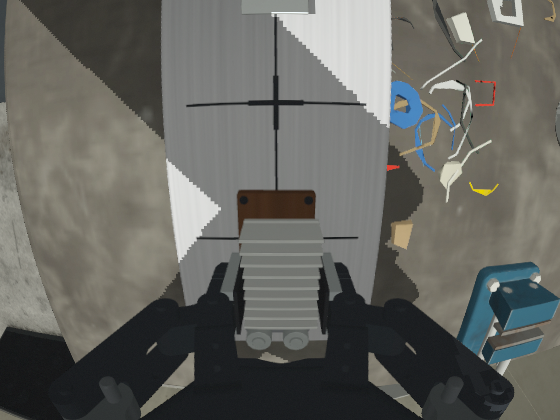

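send_rows:
  commands:
    - {"jaw": 0.02, "x": -0.0025, "y": 0.0003, "z": 0.01, "wx": 0, "wy": 0, "wz": 0}
    - {"jaw": 0.02, "x": 0, "y": 0, "z": 0.008, "wx": 0, "wy": 0, "wz": 0}
    - {"jaw": 0.02, "x": 0, "y": 0, "z": 0.002, "wx": 0, "wy": 0, "wz": 0}
    - {"jaw": 0.02, "x": 0, "y": 0, "z": 0, "wx": 0, "wy": 0, "wz": 0}
    - {"jaw": 0.02, "x": 0, "y": 0, "z": 0, "wx": 0, "wy": 0, "wz": 0}
    - {"jaw": 0.02, "x": 0, "y": 0, "z": 0, "wx": 0, "wy": 0, "wz": 0}

```text
t: 27.8
eef_pos: [476.6, -247.5, 43.4]
ee_rot: [0.0, 1.0, -0.0, 0.0]
force: [0.3, -0.3, -1.3]
grip_width: 0.407
```

Run:
```python
from h import *
m,p,R=avg('w26',2)
print(delta([476.9,-247.7,39.6],p,R))
a=cv2.imread('pics/w26.png'); cv2.imwrite('pics/c20.png',cv2.resize(a[80:345,190:370],None,fx=4.4,fy=2.2,interpolation=cv2.INTER_CUBIC))
```

```text
[ 476.62 -247.48   43.45] sd [0.   0.   0.03] psi -0.0004058049457265044 zaxis [ 0. -0. -1.] t 27.85 grip 34.243294165966624 [ 0.01 -0.04 -0.65]
[0.27 0.22 3.85]
```

View pics/c20.png

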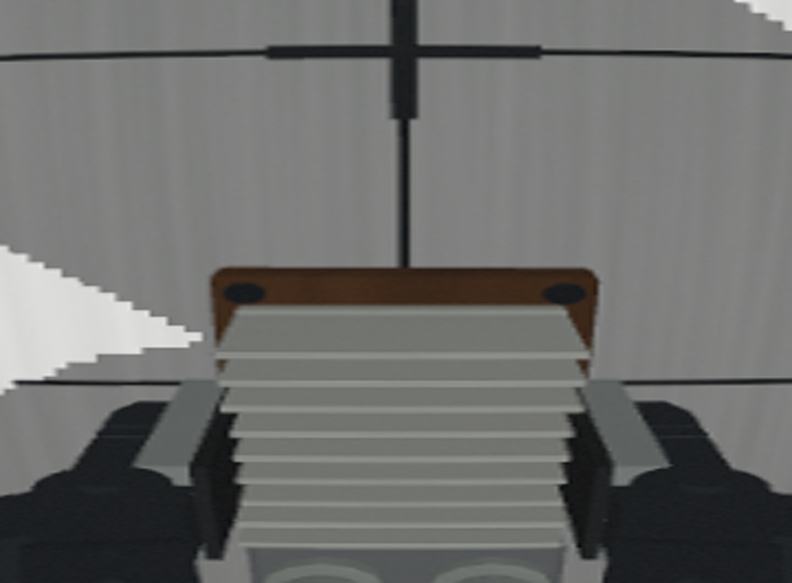

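send_rows:
  commands:
    - {"jaw": 0.02, "x": 0.0004, "y": 0.0002, "z": 0.002, "wx": 0, "wy": 0, "wz": 0}
    - {"jaw": 0.02, "x": 0, "y": 0, "z": 0.0015, "wx": 0, "wy": 0, "wz": 0}
    - {"jaw": 0.02, "x": 0, "y": 0, "z": 0.0007, "wx": 0, "wy": 0, "wz": 0}
    - {"jaw": 0.02, "x": 0, "y": 0, "z": 0, "wx": 0, "wy": 0, "wz": 0}
    - {"jaw": 0.02, "x": 0, "y": 0, "z": 0, "wx": 0, "wy": 0, "wz": 0}

```text
t: 28.4
eef_pos: [477.0, -247.6, 39.6]
ee_rot: [0.0, 1.0, 0.0, 0.0]
force: [-1.1, 0.7, 4.9]
grip_width: 0.4
```

send_rows:
  commands:
    - {"jaw": 0.06, "x": 0, "y": 0, "z": 0, "wx": 0, "wy": 0, "wz": 0}
    - {"jaw": 0.06, "x": 0, "y": 0, "z": 0, "wx": 0, "wy": 0, "wz": 0}
    - {"jaw": 0.06, "x": 0, "y": 0, "z": 0, "wx": 0, "wy": 0, "wz": 0}
    - {"jaw": 0.06, "x": 0, "y": 0, "z": 0, "wx": 0, "wy": 0, "wz": 0}
    - {"jaw": 0.06, "x": 0, "y": 0, "z": -0.01, "wx": 0, "wy": 0, "wz": 0}
    - {"jaw": 0.06, "x": 0, "y": 0, "z": -0.03, "wx": 0, "wy": 0, "wz": 0}
    - {"jaw": 0.06, "x": 0, "y": 0, "z": -0.04, "wx": 0, "wy": 0, "wz": 0}
    - {"jaw": 0.06, "x": 0, "y": 0, "z": -0.04, "wx": 0, "wy": 0, "wz": 0}
    - {"jaw": 0.06, "x": 0, "y": 0, "z": 0, "wx": 0, "wy": 0, "wz": 0}
    - {"jaw": 0.06, "x": 0, "y": 0, "z": 0, "wx": 0, "wy": 0, "wz": 0}
    - {"jaw": 0.06, "x": 0, "y": 0, "z": 0, "wx": 0, "wy": 0, "wz": 0}

```text
t: 29.5
eef_pos: [476.1, -247.0, 158.6]
ee_rot: [-0.001, 1.0, -0.0, -0.001]
force: [-0.1, 0.1, -0.1]
grip_width: 0.702
```

Run:
```python
from h import *
m,p,R=avg('w27',2)
a=cv2.imread('pics/w27.png'); cv2.imwrite('pics/c21.png',cv2.resize(a[100:270,200:360],None,fx=5,fy=3.5,interpolation=cv2.INTER_CUBIC))
m,_,_=load('w21'); print(onz(m,455,242,46,True))
print(delta([585,82,150],p,R))
```

```text
[ 476.04 -246.91  158.32] sd [0.08 0.04 0.24] psi -0.0029835025854634944 zaxis [-0.  0. -1.] t 29.55 grip 60.35623438178865 [-0.02  0.04  0.22]
[584.8   83.18]
[ 108.96 -328.91    8.61]
```

View pics/c21.png

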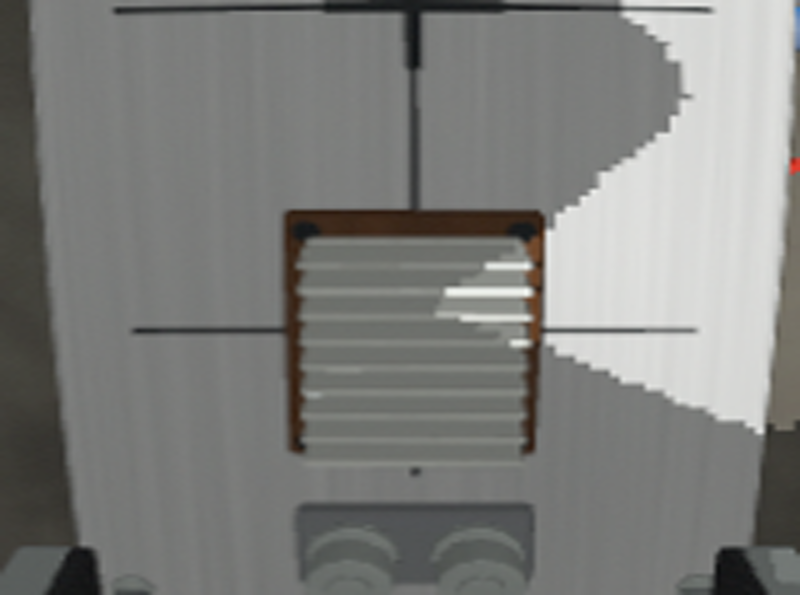

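send_rows:
  commands:
    - {"jaw": 0.06, "x": 0.01, "y": -0.033, "z": 0, "wx": 0, "wy": 0, "wz": 0}
    - {"jaw": 0.06, "x": 0.013, "y": -0.044, "z": 0, "wx": 0, "wy": 0, "wz": 0}
    - {"jaw": 0.06, "x": 0.013, "y": -0.044, "z": 0, "wx": 0, "wy": 0, "wz": 0}
    - {"jaw": 0.06, "x": 0.013, "y": -0.044, "z": 0, "wx": 0, "wy": 0, "wz": 0}
    - {"jaw": 0.06, "x": 0.013, "y": -0.044, "z": 0, "wx": 0, "wy": 0, "wz": 0}
    - {"jaw": 0.06, "x": 0.013, "y": -0.044, "z": 0, "wx": 0, "wy": 0, "wz": 0}
    - {"jaw": 0.06, "x": 0.013, "y": -0.044, "z": 0, "wx": 0, "wy": 0, "wz": 0}
    - {"jaw": 0.06, "x": 0.012, "y": -0.04, "z": 0, "wx": 0, "wy": 0, "wz": 0}
    - {"jaw": 0.06, "x": 0.009, "y": -0.033, "z": 0, "wx": 0, "wy": 0, "wz": 0}
    - {"jaw": 0.05, "x": 0, "y": 0, "z": 0, "wx": 0, "wy": 0, "wz": 0}
    - {"jaw": 0.05, "x": 0, "y": 0, "z": 0, "wx": 0, "wy": 0, "wz": 0}
    - {"jaw": 0.05, "x": 0, "y": 0, "z": 0, "wx": 0, "wy": 0, "wz": 0}

```text
t: 30.8
eef_pos: [585.0, 121.6, 158.1]
ee_rot: [0.0, 1.0, -0.0, -0.001]
force: [0.4, -0.1, 1.2]
grip_width: 0.585
```

Run:
```python
from h import *
m,p,R=avg('w28',2)
```

```text
[585.12 121.41 158.22] sd [0.1  0.16 0.13] psi -0.0574484187876455 zaxis [-0. -0. -1.] t 30.85 grip 50.291053980792704 [ 0.25 -0.2  -0.24]
```

View pics/w28.png

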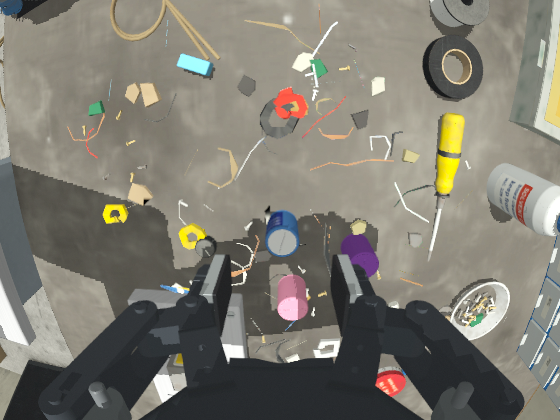

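Run:
```python
import cv2
a=cv2.imread('pics/w28.png'); cv2.imwrite('pics/c22.png',cv2.resize(a[195:330,240:390],None,fx=5,fy=4.4,interpolation=cv2.INTER_CUBIC))
```

```text
(no output)
```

View pics/c22.png

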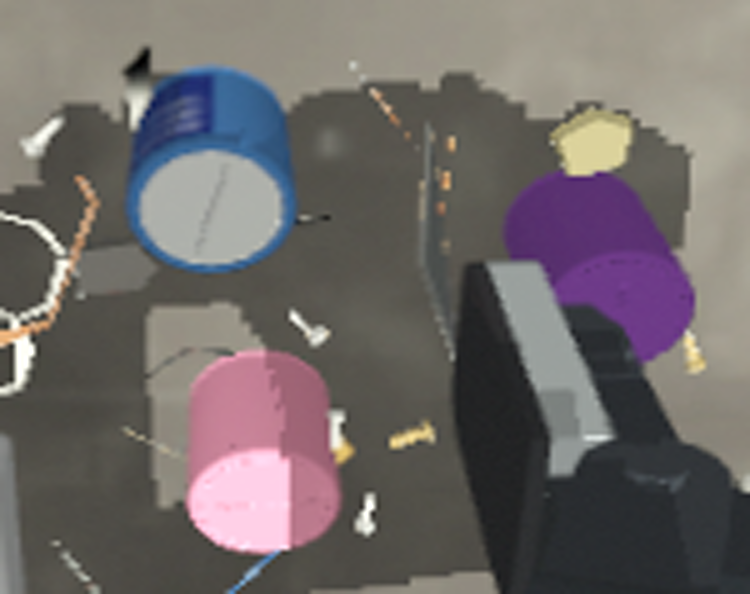

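Run:
```python
from h import *
m,p,R=load('w28')
g=lambda x,y,h: onz(m,240+x/5,195+y/4.4,h,True)
P=[g(212,146,46),g(296,207,46),g(212,270,46),g(128,207,46)];print(P)
c=np.array([(P[1][0]+P[3][0])/2,(P[0][1]+P[2][1])/2]);print('cap',c)
print('bottom back',g(215,67,0)-[0,15])
print('purple',g(620,305,46),'pink',g(265,500,46))
print(delta([*c,100],p,R))
```

```text
[array([586.38,  95.75]), array([600.99,  82.61]), array([586.42,  68.53]), array([571.81,  82.6 ])]
cap [586.4   82.14]
bottom back [587.04  80.3 ]
purple [661.29  59.08] pink [596.8   10.28]
[ 1.44 39.25 58.24]
```

send_rows:
  commands:
    - {"jaw": 0.052, "x": 0.0011, "y": 0.02, "z": 0.02, "wx": 0, "wy": 0, "wz": 0}
    - {"jaw": 0.052, "x": 0, "y": 0.0195, "z": 0.025, "wx": 0, "wy": 0, "wz": 0}
    - {"jaw": 0.052, "x": 0, "y": 0, "z": 0.025, "wx": 0, "wy": 0, "wz": 0}
    - {"jaw": 0.052, "x": 0, "y": 0, "z": 0.015, "wx": 0, "wy": 0, "wz": 0}
    - {"jaw": 0.052, "x": 0, "y": 0, "z": 0, "wx": 0, "wy": 0, "wz": 0}
    - {"jaw": 0.052, "x": 0, "y": 0, "z": 0, "wx": 0, "wy": 0, "wz": 0}
    - {"jaw": 0.052, "x": 0, "y": 0, "z": 0, "wx": 0, "wy": 0, "wz": 0}

```text
t: 31.6
eef_pos: [587.8, 82.5, 75.2]
ee_rot: [0.0, 1.0, -0.0, 0.001]
force: [-0.4, 0.6, 0.2]
grip_width: 0.614
```

Run:
```python
from h import *
m,p,R=avg('w29',2); print(delta([586,82,8],p,R))
```

```text
[587.84  82.6   75.28] sd [0.01 0.1  0.06] psi -0.027018694216153504 zaxis [ 0. -0. -1.] t 31.65 grip 52.04447009446711 [-0.07 -0.11  0.91]
[-1.99  0.6  67.27]
```

View pics/w29.png

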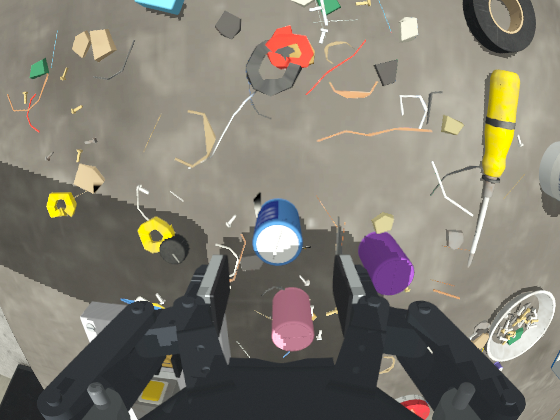

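send_rows:
  commands:
    - {"jaw": 0.052, "x": -0.0018, "y": 0.0005, "z": 0.02, "wx": 0, "wy": 0, "wz": 0}
    - {"jaw": 0.052, "x": 0, "y": 0, "z": 0.02, "wx": 0, "wy": 0, "wz": 0}
    - {"jaw": 0.052, "x": 0, "y": 0, "z": 0.018, "wx": 0, "wy": 0, "wz": 0}
    - {"jaw": 0.052, "x": 0, "y": 0, "z": 0.009, "wx": 0, "wy": 0, "wz": 0}
    - {"jaw": 0.052, "x": 0, "y": 0, "z": 0, "wx": 0, "wy": 0, "wz": 0}
    - {"jaw": 0.052, "x": 0, "y": 0, "z": 0, "wx": 0, "wy": 0, "wz": 0}
    - {"jaw": 0.052, "x": 0, "y": 0, "z": 0, "wx": 0, "wy": 0, "wz": 0}

```text
t: 32.4
eef_pos: [586.0, 82.5, 8.2]
ee_rot: [0.0, 1.0, 0.0, 0.001]
force: [1.3, -0.6, -0.3]
grip_width: 0.609
```

Run:
```python
from h import *
m,p,R=avg('w30',2); print(delta([586,82,8],p,R))
```

```text
[586.01  82.47   8.17] sd [0.04 0.   0.01] psi 0.005459866098157641 zaxis [ 0. -0. -1.] t 32.45 grip 52.61173642204738 [-0.87  0.2   0.35]
[-0.01  0.47  0.17]
```

View pics/w30.png

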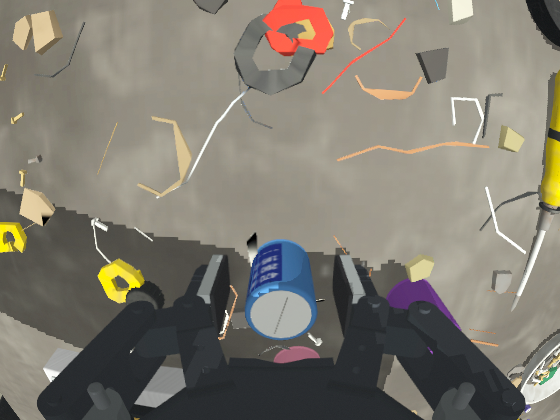

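send_rows:
  commands:
    - {"jaw": 0.015, "x": 0, "y": 0.0003, "z": 0, "wx": 0, "wy": 0, "wz": 0}
    - {"jaw": 0.015, "x": 0, "y": 0, "z": 0, "wx": 0, "wy": 0, "wz": 0}
    - {"jaw": 0.015, "x": 0, "y": 0, "z": 0, "wx": 0, "wy": 0, "wz": 0}
    - {"jaw": 0.015, "x": 0, "y": 0, "z": 0, "wx": 0, "wy": 0, "wz": 0}
    - {"jaw": 0.015, "x": 0, "y": 0, "z": 0, "wx": 0, "wy": 0, "wz": 0}
    - {"jaw": 0.015, "x": 0, "y": 0, "z": 0, "wx": 0, "wy": 0, "wz": 0}
    - {"jaw": 0.015, "x": 0, "y": 0, "z": 0, "wx": 0, "wy": 0, "wz": 0}

```text
t: 33.2
eef_pos: [585.6, 82.1, 7.8]
ee_rot: [0.0, 1.0, 0.0, 0.001]
force: [0.1, -0.2, 5.4]
grip_width: 0.34
```

Run:
```python
from h import *
m,p,R=avg('w31',2)
```

```text
[585.61  82.09   7.83] sd [0.02 0.   0.01] psi 0.0009377927134621417 zaxis [ 0. -0. -1.] t 33.25 grip 28.935402594438408 [-0.43  0.42  5.39]
```

View pics/w31.png

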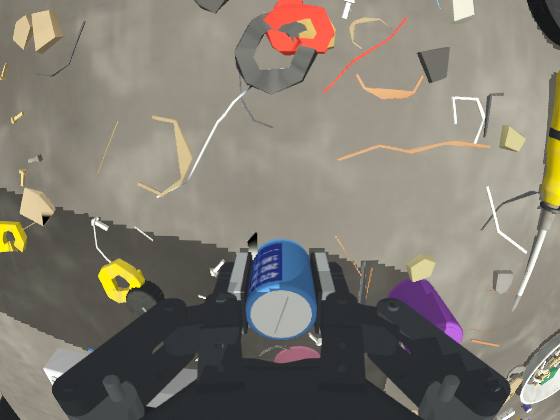

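send_rows:
  commands:
    - {"jaw": 0.015, "x": 0, "y": 0, "z": -0.01, "wx": 0, "wy": 0, "wz": 0}
    - {"jaw": 0.015, "x": 0, "y": 0, "z": -0.025, "wx": 0, "wy": 0, "wz": 0}
    - {"jaw": 0.015, "x": 0, "y": 0, "z": -0.035, "wx": 0, "wy": 0, "wz": 0}
    - {"jaw": 0.015, "x": 0, "y": 0, "z": -0.035, "wx": 0, "wy": 0, "wz": 0}
    - {"jaw": 0.015, "x": 0, "y": 0, "z": -0.025, "wx": 0, "wy": 0, "wz": 0}
    - {"jaw": 0.015, "x": 0, "y": 0, "z": -0.01, "wx": 0, "wy": 0, "wz": 0}
    - {"jaw": 0.015, "x": 0, "y": 0, "z": 0, "wx": 0, "wy": 0, "wz": 0}
    - {"jaw": 0.015, "x": 0, "y": 0, "z": 0, "wx": 0, "wy": 0, "wz": 0}
    - {"jaw": 0.015, "x": 0, "y": 0, "z": 0, "wx": 0, "wy": 0, "wz": 0}

```text
t: 34.2
eef_pos: [583.9, 82.2, 145.4]
ee_rot: [-0.0, 1.0, -0.0, -0.002]
force: [-0.8, 0.2, -0.9]
grip_width: 0.335
```

Run:
```python
from h import *
m,p,R=avg('w32',2)
print(delta([477.2,-167.3,140],p,R))
a=cv2.imread('pics/w32.png'); cv2.imwrite('pics/c23.png',cv2.resize(a[205:365,220:345],None,fx=6,fy=3.7,interpolation=cv2.INTER_CUBIC))
```

```text
[583.97  82.16 145.36] sd [0.05 0.01 0.01] psi -0.00570758028991929 zaxis [-0.  0. -1.] t 34.25 grip 28.53088068361713 [ 0.4   0.31 -0.7 ]
[-106.72  249.47    5.7 ]
```

View pics/c23.png

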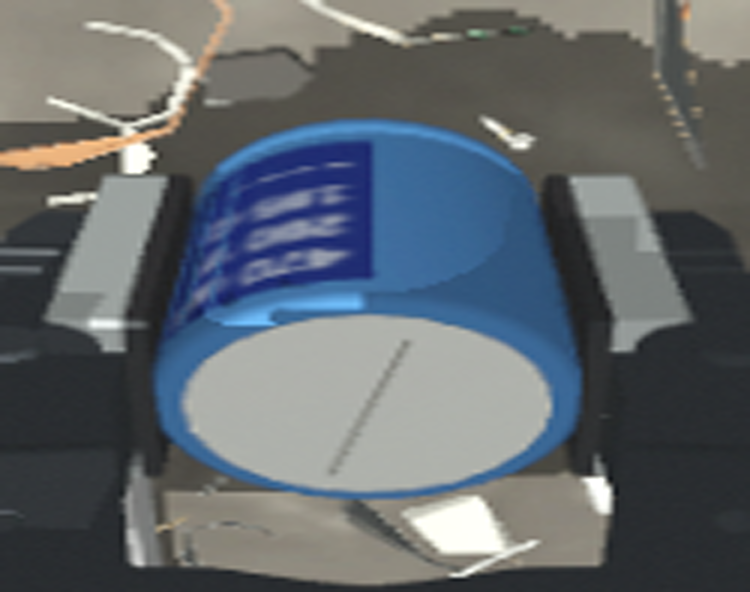

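Run:
```python
from h import *
m,p,R=load('w32')
g=lambda x,y,h: onz(m,220+x/6,205+y/3.7,p[2]+h,True)-p[:2]
print(g(365,121,-7.8)-[0,15], g(369,497,38.2)+[0,15], g(155,390,38.2),g(583,390,38.2), g(369,300,38.2)-[0,15])
```

```text
[ 0.22 -1.28] [0.72 1.76] [-13.6    2.46] [14.98  2.55] [ 0.68 -0.47]
```

send_rows:
  commands:
    - {"jaw": 0.015, "x": -0.012, "y": 0.026, "z": 0, "wx": 0, "wy": 0, "wz": 0}
    - {"jaw": 0.015, "x": -0.016, "y": 0.038, "z": 0, "wx": 0, "wy": 0, "wz": 0}
    - {"jaw": 0.015, "x": -0.017, "y": 0.041, "z": 0, "wx": 0, "wy": 0, "wz": 0}
    - {"jaw": 0.015, "x": -0.017, "y": 0.041, "z": 0, "wx": 0, "wy": 0, "wz": 0}
    - {"jaw": 0.015, "x": -0.017, "y": 0.041, "z": 0, "wx": 0, "wy": 0, "wz": 0}
    - {"jaw": 0.015, "x": -0.016, "y": 0.037, "z": 0, "wx": 0, "wy": 0, "wz": 0}
    - {"jaw": 0.015, "x": -0.0125, "y": 0.025, "z": 0, "wx": 0, "wy": 0, "wz": 0}
    - {"jaw": 0.015, "x": 0, "y": 0, "z": 0.02, "wx": 0, "wy": 0, "wz": 0}
    - {"jaw": 0.015, "x": 0, "y": 0, "z": 0.02, "wx": 0, "wy": 0, "wz": 0}
    - {"jaw": 0.015, "x": 0, "y": 0, "z": 0, "wx": 0, "wy": 0, "wz": 0}
    - {"jaw": 0.015, "x": 0, "y": 0, "z": 0, "wx": 0, "wy": 0, "wz": 0}
    - {"jaw": 0.015, "x": 0, "y": 0, "z": 0, "wx": 0, "wy": 0, "wz": 0}

```text
t: 35.5
eef_pos: [478.2, -166.9, 107.5]
ee_rot: [0.0, 1.0, 0.0, 0.0]
force: [-0.1, -0.8, 0.2]
grip_width: 0.337
```

Run:
```python
from h import *
m,p,R=avg('w33',2)
print(delta([477,-167.3,60],p,R))
```

```text
[ 478.25 -166.88  107.65] sd [0.06 0.02 0.11] psi 0.030868987115282208 zaxis [ 0. -0. -1.] t 35.55 grip 28.796684477213194 [-0.29 -0.22 -0.18]
[-1.3   0.39 47.65]
```

View pics/w33.png

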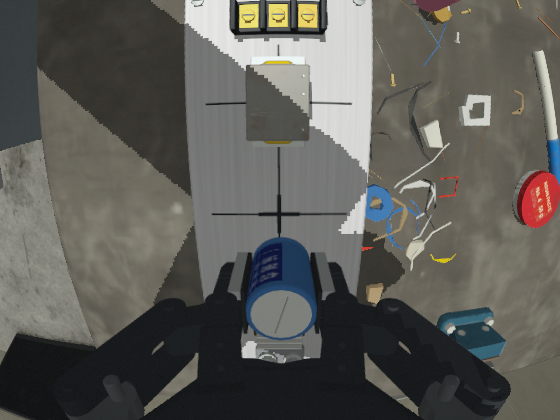

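send_rows:
  commands:
    - {"jaw": 0.015, "x": -0.0008, "y": 0, "z": 0.015, "wx": 0, "wy": 0, "wz": 0}
    - {"jaw": 0.015, "x": 0, "y": 0, "z": 0.02, "wx": 0, "wy": 0, "wz": 0}
    - {"jaw": 0.015, "x": 0, "y": 0, "z": 0.02, "wx": 0, "wy": 0, "wz": 0}
    - {"jaw": 0.015, "x": 0, "y": 0, "z": 0.008, "wx": 0, "wy": 0, "wz": 0}
    - {"jaw": 0.015, "x": 0, "y": 0, "z": 0.002, "wx": 0, "wy": 0, "wz": 0}
    - {"jaw": 0.015, "x": 0, "y": 0, "z": 0, "wx": 0, "wy": 0, "wz": 0}
    - {"jaw": 0.015, "x": 0, "y": 0, "z": 0, "wx": 0, "wy": 0, "wz": 0}
    - {"jaw": 0.015, "x": 0, "y": 0, "z": 0, "wx": 0, "wy": 0, "wz": 0}

```text
t: 36.4
eef_pos: [477.4, -167.1, 42.9]
ee_rot: [0.0, 1.0, 0.0, 0.001]
force: [-0.2, -0.2, -0.5]
grip_width: 0.336
```

Run:
```python
from h import *
m,p,R=avg('w34',2)
print(delta([477,-166.9,36],p,R))
a=cv2.imread('pics/w34.png'); cv2.imwrite('pics/c24.png',cv2.resize(a[150:345,190:370],None,fx=4.4,fy=3,interpolation=cv2.INTER_CUBIC))
```

```text
[ 477.36 -167.13   42.87] sd [0.04 0.01 0.04] psi 0.0009977162815167303 zaxis [ 0. -0. -1.] t 36.45 grip 28.68751997112193 [-0.65  0.13 -0.56]
[-0.36 -0.24  6.87]
```

View pics/c24.png

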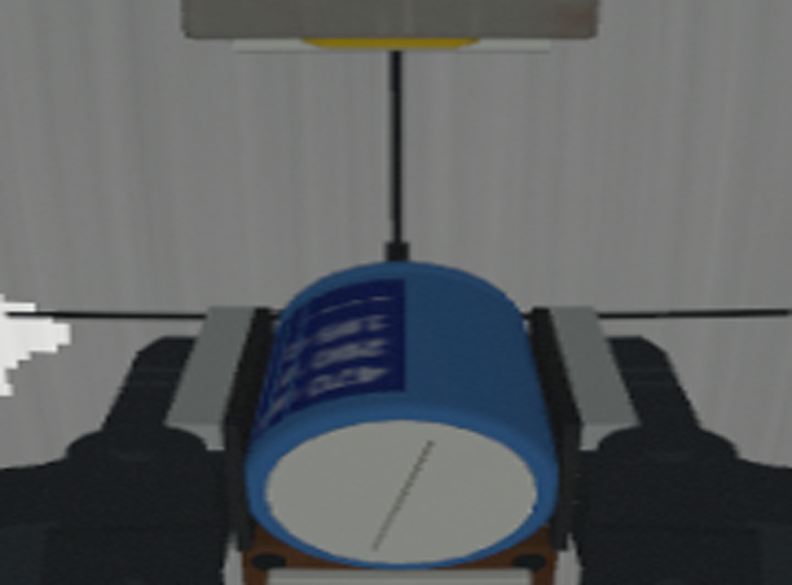

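send_rows:
  commands:
    - {"jaw": 0.015, "x": -0.0003, "y": -0.0002, "z": 0.003, "wx": 0, "wy": 0, "wz": 0}
    - {"jaw": 0.015, "x": 0, "y": 0, "z": 0.002, "wx": 0, "wy": 0, "wz": 0}
    - {"jaw": 0.015, "x": 0, "y": 0, "z": 0.001, "wx": 0, "wy": 0, "wz": 0}
    - {"jaw": 0.015, "x": 0, "y": 0, "z": 0.001, "wx": 0, "wy": 0, "wz": 0}
    - {"jaw": 0.015, "x": 0, "y": 0, "z": 0, "wx": 0, "wy": 0, "wz": 0}
    - {"jaw": 0.015, "x": 0, "y": 0, "z": 0, "wx": 0, "wy": 0, "wz": 0}

```text
t: 37.1
eef_pos: [476.4, -166.6, 35.8]
ee_rot: [-0.0, 1.0, 0.0, -0.0]
force: [-0.8, 0.6, 6.6]
grip_width: 0.338
```

send_rows:
  commands:
    - {"jaw": 0.055, "x": 0, "y": 0, "z": 0, "wx": 0, "wy": 0, "wz": 0}
    - {"jaw": 0.055, "x": 0, "y": 0, "z": 0, "wx": 0, "wy": 0, "wz": 0}
    - {"jaw": 0.055, "x": 0, "y": 0, "z": 0, "wx": 0, "wy": 0, "wz": 0}
    - {"jaw": 0.055, "x": 0, "y": 0, "z": 0, "wx": 0, "wy": 0, "wz": 0}
    - {"jaw": 0.055, "x": 0, "y": 0, "z": -0.01, "wx": 0, "wy": 0, "wz": 0}
    - {"jaw": 0.055, "x": 0, "y": 0, "z": -0.03, "wx": 0, "wy": 0, "wz": 0}
    - {"jaw": 0.055, "x": 0, "y": 0, "z": -0.04, "wx": 0, "wy": 0, "wz": 0}
    - {"jaw": 0.055, "x": 0, "y": 0, "z": -0.05, "wx": 0, "wy": 0, "wz": 0}
    - {"jaw": 0.055, "x": 0, "y": 0, "z": -0.05, "wx": 0, "wy": 0, "wz": 0}
    - {"jaw": 0.055, "x": 0, "y": 0, "z": 0, "wx": 0, "wy": 0, "wz": 0}
    - {"jaw": 0.055, "x": 0, "y": 0, "z": 0, "wx": 0, "wy": 0, "wz": 0}

```text
t: 38.2
eef_pos: [477.1, -166.9, 217.0]
ee_rot: [0.001, 1.0, 0.0, 0.002]
force: [-1.0, 0.1, -1.2]
grip_width: 0.638
```

send_rows:
  commands:
    - {"jaw": 0.055, "x": 0, "y": 0.04, "z": -0.01, "wx": 0, "wy": 0, "wz": 0}
    - {"jaw": 0.055, "x": 0, "y": 0.04, "z": -0.01, "wx": 0, "wy": 0, "wz": 0}
    - {"jaw": 0.055, "x": 0, "y": 0.04, "z": -0.01, "wx": 0, "wy": 0, "wz": 0}
    - {"jaw": 0.055, "x": 0, "y": 0, "z": 0, "wx": 0, "wy": 0, "wz": 0}
    - {"jaw": 0.055, "x": 0, "y": 0, "z": 0, "wx": 0, "wy": 0, "wz": 0}
    - {"jaw": 0.055, "x": 0, "y": 0, "z": 0, "wx": 0, "wy": 0, "wz": 0}
    - {"jaw": 0.055, "x": 0, "y": 0, "z": 0, "wx": 0, "wy": 0, "wz": 0}

```text
t: 38.9
eef_pos: [475.9, -284.8, 244.0]
ee_rot: [-0.001, 1.0, 0.001, -0.001]
force: [0.6, -0.3, -0.5]
grip_width: 0.647
```

Run:
```python
from h import *
m,p,R=avg('w35',3)
snap('top','top1.png'); snap('side','side1.png')
a=cv2.imread('pics/w35.png'); cv2.imwrite('pics/c25.png',cv2.resize(a[0:260,190:370],None,fx=4.4,fy=2.3,interpolation=cv2.INTER_CUBIC))
```

```text
[ 476.13 -285.01  244.28] sd [0.18 0.18 0.25] psi 0.07950378835911528 zaxis [-0.  0. -1.] t 39.0 grip 54.69553177575279 [ 0.04 -0.57 -0.41]
```

View pics/w35.png

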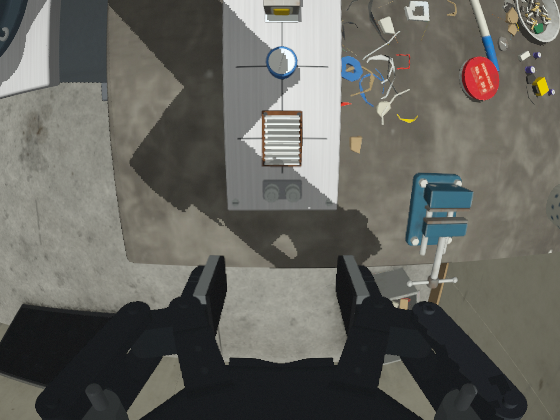

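View pics/c25.png

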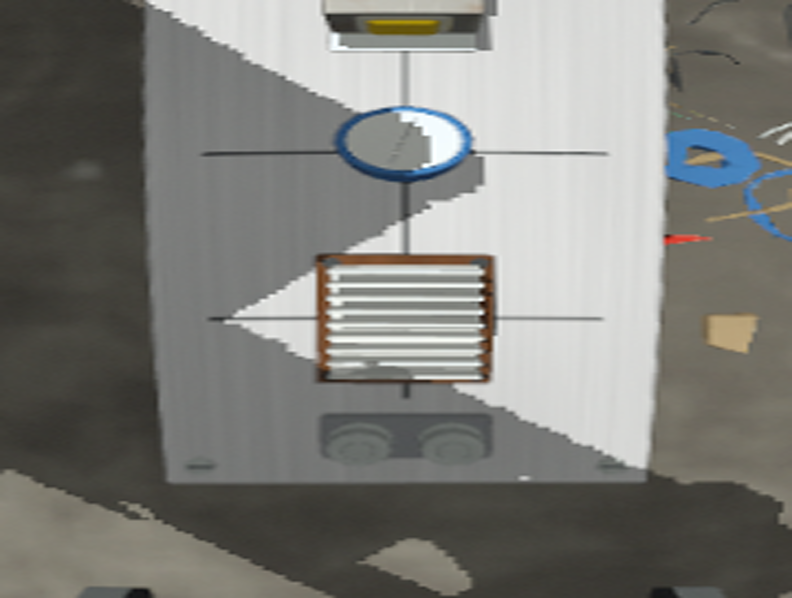

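View pics/side1.png

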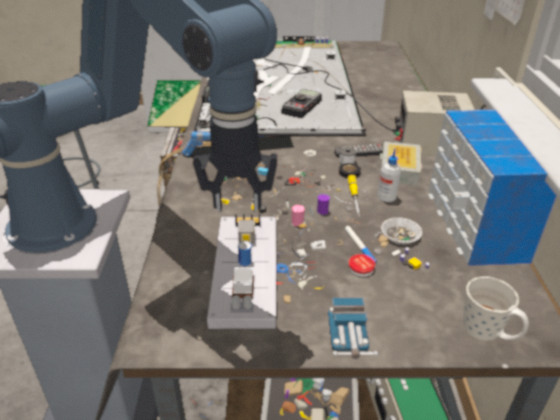

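Run:
```python
from h import *
m,p,R=load('w35')
g=lambda x,y,h: onz(m,190+x/4.4,y/2.3,h,True)
print('cap',g(403.5,142,74),[g(334,143,74),g(472,143,74),g(403,105,74),g(403,179,74)],'cross',g(405,153.5,28))
print('cross3',g(405.5,319,28),'pad',rect(np.array([g(*c,36) for c in [(317,257),(494,257),(491,381),(318,381)]])))
print('hs',rect(np.array([g(*c,60) for c in [(326,268),(486,268),(485,378),(328,378)]])))
```

```text
cap [ 476.57 -167.37] [array([ 461.72, -167.73]), array([ 491.2 , -167.66]), array([ 476.43, -151.59]), array([ 476.49, -182.98])] cross [ 476.94 -167.88]
cross3 [ 477.26 -247.72] pad (array([ 477.13, -246.93]), np.float64(43.17633598398599), np.float64(59.39555520397897), np.float64(0.1620243399458865), np.float64(-0.08363096134634418))
hs (array([ 477.38, -245.59]), np.float64(36.446560280340144), np.float64(49.12161248826334), np.float64(0.16692818028641046), np.float64(0.29988416724467015))
```

Run:
```python
import cv2
a=cv2.imread('pics/top1.png'); cv2.imwrite('pics/c26.png',cv2.resize(a[130:280,130:430],None,fx=2.6,fy=3.5,interpolation=cv2.INTER_CUBIC))
a=cv2.imread('pics/w35.png'); cv2.imwrite('pics/c27.png',cv2.resize(a[35:180,235:330],None,fx=7,fy=4,interpolation=cv2.INTER_CUBIC))
```

```text
(no output)
```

View pics/c26.png

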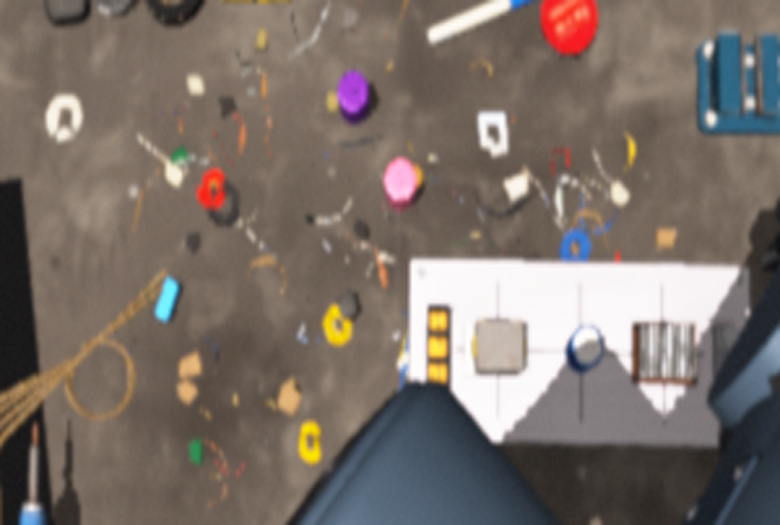

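View pics/c27.png

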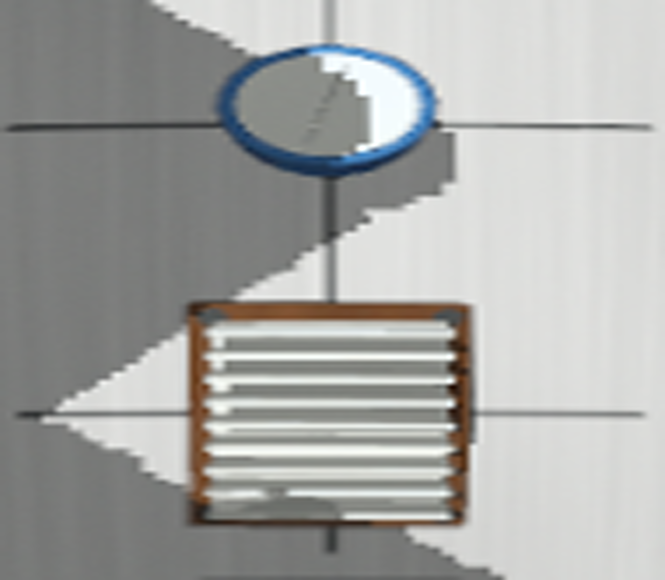

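Run:
```python
from h import *
m,p,R=load('w35')
g=lambda x,y,h: onz(m,235+x/7,35+y/4,h,True)
print('hs',g(330,322,60),g(330,521,60),'pad',g(330,304,36),g(330,523,36),'cross',g(331,413,28))
m,p,R=load('w27')
g=lambda x,y,h: onz(m,200+x/5,100+y/3.5,h,True)
print('hs',g(414,263,60),g(414,465,60),g(414,237,36),'pad',g(414,213,36),g(414,452,36),g(414,330,28))
```

```text
hs [ 477.12 -220.09] [ 477.26 -271.14] pad [ 477.15 -216.55] [ 477.32 -276.79] cross [ 477.4  -247.22]
hs [ 477.55 -222.59] [ 477.67 -270.54] [ 477.63 -222.06] pad [ 477.62 -216.22] [ 477.77 -277.56] [ 477.72 -247.71]
```

Run:
```python
from h import *
print(job.close_job(), bot.get_obs()['t'])
```

```text
the job is handed in; nothing more can be done
the job is handed in; nothing more can be done
```

The row is laid out on the chassis plate and I handed the job in just after t = 39 s, within the 99 s limit. I worked in the order asked: transformer, pad, heat sink on the pad, then the blue capacitor.

My last wrist-camera checks, against the crosses as seen in the same pictures:

| Part | Offset from its cross | Turn |
|---|---|---|
| Transformer | about 1 mm or less | within 1° of the row |
| Pad | about 0.8 mm | within 1° of the row |
| Heat sink (fins up, on the pad) | about 1–2 mm along the row | within 1° of the row |
| Capacitor | about 0.5 mm, upright | not applicable |

- **Disagreements:** The heat sink is the least certain. Two views put it 1.2 and 2.1 mm off, and I left it rather than risk a nudge. At the start the top and side cameras differed from the wrist camera by up to about 3 mm, so I aimed by the wrist camera.
- **Left alone:** In the final top view the knob, the relay and the pink and purple look-alikes show where they lay.
- **Contact:** The gripper was open and clear of everything at hand-in. The highest force I read was about 10 N, when setting the transformer down.

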